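# Draw out the fume filter tray with a pull hook

### The job

Take the pull hook from its fork stand, gently push its tip through the finger hole in the filter unit's tray front (a sprung shutter behind the hole gives way), catch the front from behind and draw the tray out until it reaches its stop. Then unhook without pushing the tray back in, hang the hook upright in its fork stand as it was, and let go; move the tray only with the hook, do not ram it, and leave the other things on the bench where they are.

Things in the scene. Friction and masses are not known exactly. Their poses are not given: they have to be found in the camera images.
- unit: Fixed grey fume filter unit, a housing 220 deep (x) x 210 wide (y) x 150 high (z) mm with vent slots across the top; origin on the bench below the middle of its front face, which looks along its own -x, towards the robot. The tray's pale front panel stands 10 mm proud of this face when shut. It stands anywhere in a patch about 8 x 18 cm, turned up to 0.2 rad.
- hole (a point): Centre of the round finger hole, 18 mm across, in the outer face of the tray's aluminium front panel (4 thick, 190 wide, 74 high mm; hole in its middle, 83 mm above the bench). Moves with the tray; x points level into the unit, against the pull; z up. Behind the panel, to 48 mm in and from 34 below to 45 mm above the hole's centre, is empty but for the black shutter.
- tray (a joint): Travel of the tray in m: 0 shut, 0.100 fully out against its rigid end stop; it slides along -x of hole, level. It starts 0 to 12 mm out. About 3 N of sliding friction (plus 4 N per m/s); it stays where it is left.
- shutter (a joint): Angle of the black plastic shutter (30 wide x 24 high x 1.6 mm) just behind the finger hole, carried by the tray: 0 shut, 1.5 rad pushed fully inward. Hinged along y at its lower edge, 12 mm below the hole's centre, it swings inward and down when a tip pushes it (about 2 to 4 N) and springs shut by itself.
- hook_grip (a point): Centre of the pull hook's wooden handle, 24 x 24 mm, 60 mm long along z (z up in the stand). A 6 mm steel shank runs down from its lower end and bends square at z = -100 mm into a straight 6 mm tip along +x. The lever is long: grip firmly (about 50 N), best on the faces that look along x and -x, or it turns in the grip.
- hook_tip (a point): Centre of the round end of the hook's tip, (28, 0, -100) mm from hook_grip in its frame; the metal ends 3 mm further. With the shank upright the tip slips back out of the hole; with the handle leaned back from the panel by 0.6 to 0.8 rad about the bend, the tip points up behind the panel and holds.
- stand: Fixed fork stand; origin on the bench below the hook's shank. Base plate 95 x 70 x 5 mm; two plywood cheeks (x -30 to 16 mm, tops 85 mm high) leave a 14 mm gap along x, open upward and to +x, closed behind x = -18 mm. The handle's lower end rests on the cheeks, its centre at (0, 0, 115) mm, the tip along +x. In and out from above: raise it 85 mm to clear.
- board: Green circuit board with chips lying flat, 100 x 65 x 15 mm, bystander; origin under its centre.
- toolbox: Dark wooden open box 100 x 140 x 70 mm, bystander, on the other side from the stand (they change sides); origin under its centre.
- driver: Screwdriver lying on the bench, bystander.
- mug: White cup, 76 mm across, 90 mm high, bystander; origin under its centre.
- spanner: Spanner lying on the bench, bystander.
- parts_tray: Blue low sorting tray 100 x 120 x 25 mm, bystander; origin under its centre.
- spool: Small steel cylinder 44 mm across, 30 mm high, bystander; origin under its centre.
- hook: The pull hook as a whole, 100 to 160 g; its origin is the centre of the handle's lower end, 30 mm below hook_grip, axes the same.
There are look-alikes about, which are no part of the job. Leave any turquoise look-alike of the stand alone.

How it is judged:
By the outcome, as a careful person would: the job done as asked, in the order asked, and still so for the second after the job is handed in, with the robot touching nothing.
It also fails if it takes over 70 s, if anything falls off the work surface, if the arm or the gripper's body presses on something with over 40 N, if the wrist force passes 120 N, or if a joint passes its speed limit or range.

### The arm

A 6-joint arm with a two-finger parallel gripper is mounted at the origin on the work surface. World frame = base frame: x ahead of the robot, y to its left, z up, the work surface at z = 0. Lengths are in m, angles in degrees, forces in N, time in s.
With the tool pointing down it reaches from about 0.4 to 0.825 m from the base axis. Payload 7 kg.
Tool frame: the origin (TCP) lies at the very end of the fingers, on their centre line; the grasp point (between the pads) lies 19 mm behind it; x points along the fingers, y is the direction in which the jaws open and shut, and the axes are right-handed (so a half turn about x gives the same grasp; the last joint's range is limited). The gripper opens to 88 mm and grips with 3 to 60 N. Pads are 19 mm wide; open, the fingers measure 130 mm over their backs; the gripper's body (78 mm by 193 mm) begins 47 mm behind the grasp point.
Start: joints at [82.454, 20.546, 0.682, 0, -70.136, -16.507], TCP at [0.275, 0.616, 0.227] pointing down, gripper open.
Joint ranges: [-176.03, 176.03], [-82.01, 121.73], [-58.28, 71.71], [-173.87, 95.51], [-174.79, -0.11], [-173.66, 173.66]. Speed limits (degrees/s): [136.94, 136.94, 172.46, 180, 180, 180].

### API

Orientations are given as [roll, pitch, yaw] about the fixed x, y, z axes, in that order (R = Rz(yaw) Ry(pitch) Rx(roll)).
In Python, from plant import * gives the robot as it stands. The module is installed in compiled form; this text tells all that it offers.
- The arm moves only by the shell command python3 -m creep 'ROWS' [FORCE]. ROWS is a JSON object of lists of equal length, an entry for each row: "jaw": the closure, from -1 (fully open) to 1 (shut); "translation": the shift along the tool's x, y, z in m, a list of three; "roll": the turn about the tool's x in rad. A call has exactly 10 rows; each row shifts and turns the commanded pose from where the row before left it, along the tool's axes as they then stand; what a row does not reach is not made up. A row lasts 1/10 s, in which the tool goes at most 50 mm and 8.59 degrees, less where a joint would pass 70% of its speed; a pose out of reach is approached as far as the arm can. A call with a gripper value outside its range is refused whole. The fingers move at their own pace and stop on an object; FORCE is the grip in N (left out, the last holds). Time passes only in rows, so rows that do not move let the fingers close, or fill a call up. It gives the time, the measured TCP pose, the force and the opening at its end, in the units of the state.
- get_state(): the state, without advancing time (a new reading comes with each control period).
- capture(name): name is "side" or "top"; returns a dict with "image" (420x560x3 uint8, red, green, blue), "fovy" (degrees; the focal length in pixels is half the picture's height over the tangent of half this angle, whatever the lens; pixels are square), "cx", "cy" (the principal point, pixels), "D" ([k1, k2, p1, p2, k3] as OpenCV has them; the pictures are not rectified), "pose" (4x4, takes a point from camera to world coordinates). Camera axes: x right, y up, looking along -z (the intrinsics and any distortion apply to the point x, -y, -z); pixel columns grow to the right and rows downward; lengths in m; the calibration is good to about 2 mm. A picture is of the moment at which its call begins. There is no depth.
- close_job(): hands the job in, once; it reports no verdict.
The state is a dict: "time_s": time; "joints": joint angles; "qd": joint speeds; "joint_torque": joint torques, N m; "tcp_pos": TCP position; "eef_rot": TCP orientation; "contact_force": force on the tool from outside, world axes, zero at the start; "moment": the same for the moment, N m; "gripper_width": finger opening in m.
Only numpy, scipy, OpenCV 4.12 (cv2) and the standard library are available. Lean on these libraries where they do the work, as an engineer would, in place of code of your own. Each camera call takes 0.05 s, during which the arm holds its last target.

## Working session

There is one attempt and no reset: what is moved stays moved. The work goes in short steps, Python scripts to look and compute and a shell command to move; the robot and the scene stay as the last step left them, time stands still between calls to the robot, and variables do not carry over. Pictures are saved under pics/ and viewed, and the job is handed in when it is done.

```bash
mkdir -p pics; python3 - <<'E'
from plant import *
import cv2
s=get_state()
for k in s: print(k,s[k])
for n in("side","top"):
    c=capture(n); cv2.imwrite(f"pics/{n}0.png",c["image"][:,:,::-1])
    print(n,c["fovy"],c["cx"],c["cy"],c["D"]);print(c["pose"])
E
```

```text
time_s 0.0
joints [ 8.24544061e+01  2.05907890e+01  6.34309279e-01 -1.78773689e-02
 -7.01354756e+01 -1.65076889e+01]
qd [-0.01246359 -0.09714644  0.04976734  0.07289874  0.04870836  0.0598001 ]
joint_torque [ 2.21019204e-04 -5.82716596e+01  2.93053347e+01  6.99751407e+00
  6.99750308e-03 -1.34531742e-04]
tcp_pos [0.27495222 0.61594031 0.2256411 ]
eef_rot [  96.15184761   89.90652102 -107.90752336]
contact_force [-0.3333236   0.07454577 -0.1742507 ]
moment [-0.01023936  0.03087434  0.03385954]
gripper_width 0.08754308385442607
side 43.710919016230534 284.03266073576197 216.97579807346568 [-0.02713685  0.          0.          0.          0.        ]
[[-0.97442491  0.1457703  -0.17101786  0.32475829]
 [-0.22387908 -0.69527561  0.68298608  0.90365117]
 [-0.01934546  0.70380597  0.7101288   1.02371709]
 [ 0.          0.          0.          1.        ]]
top 49.38183924812945 273.69972979585117 219.48565545527936 [-0.0829599  0.         0.         0.         0.       ]
[[ 0.02644097  0.97584424 -0.21686147  0.23668073]
 [-0.99964106  0.02487457 -0.00995     0.00703821]
 [-0.00431531  0.21704671  0.97615168  1.36882627]
 [ 0.          0.          0.          1.        ]]
```

View pics/side0.png

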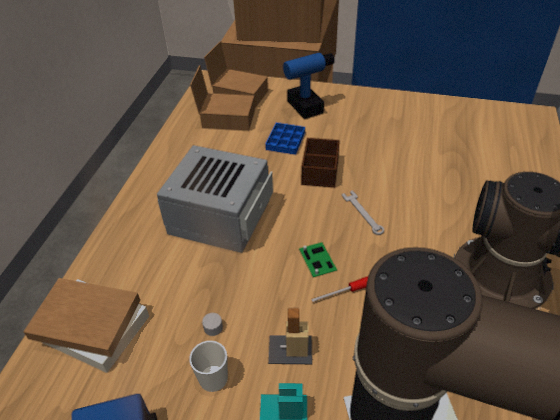

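View pics/top0.png

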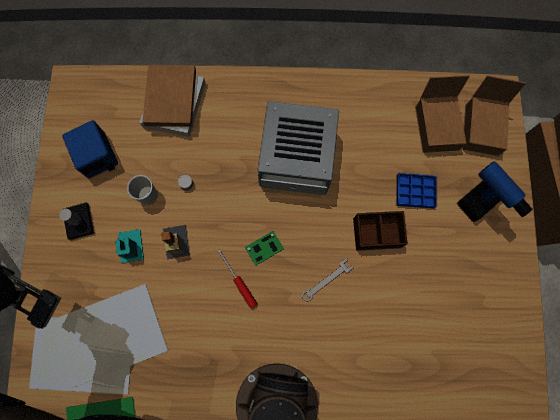

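```bash
cat > h.py <<'E'
from plant import *
import cv2, numpy as np
def K(c):
    f=c["image"].shape[0]/2/np.tan(np.radians(c["fovy"]/2))
    return np.array([[f,0,c["cx"]],[0,f,c["cy"]],[0,0,1.]]),np.array(c["D"],float)
def ray(c,uv):
    k,d=K(c); p=cv2.undistortPoints(np.array([[uv]],float),k,d)[0,0]
    v=np.array([p[0],-p[1],-1.]); P=np.array(c["pose"])
    return P[:3,3],P[:3,:3]@(v/np.linalg.norm(v))
def onz(c,uv,z):
    o,v=ray(c,uv); return o+v*(z-o[2])/v[2]
def tri(c1,u1,c2,u2):
    o1,v1=ray(c1,u1);o2,v2=ray(c2,u2)
    s=np.linalg.lstsq(np.c_[v1,-v2],o2-o1,rcond=None)[0]
    a=o1+v1*s[0];b=o2+v2*s[1]; return (a+b)/2,np.linalg.norm(a-b)
def proj(c,X):
    k,d=K(c);P=np.linalg.inv(np.array(c["pose"])); x=P[:3,:3]@np.array(X,float)+P[:3,3]
    return cv2.projectPoints(np.array([[x[0],-x[1],-x[2]]]),np.zeros(3),np.zeros(3),k,d)[0].ravel()
def crop(c,name,x0,y0,x1,y1,s):
    cv2.imwrite(name,cv2.resize(c["image"][y0:y1,x0:x1,::-1],None,fx=s,fy=s,interpolation=cv2.INTER_CUBIC))
E
python3 - <<'E'
from h import *
a=capture("side");b=capture("top")
crop(a,"pics/s1.png",220,270,340,360,6);crop(b,"pics/t1.png",100,200,220,290,6)
crop(a,"pics/s2.png",150,140,290,245,5);crop(b,"pics/t2.png",240,90,360,200,5)
E
```

```text
(no output)
```

View pics/s1.png

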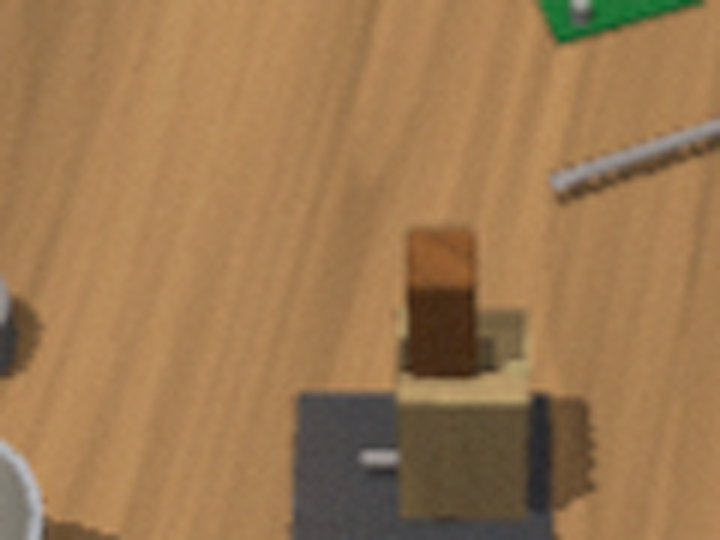

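View pics/t1.png

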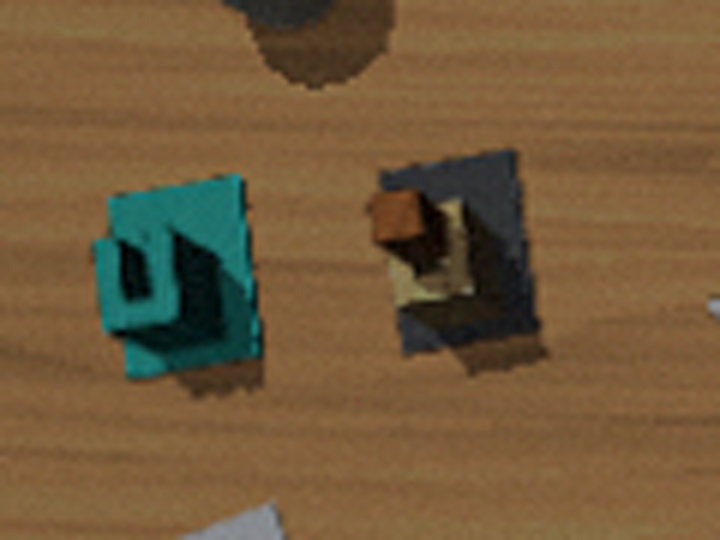

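View pics/s2.png

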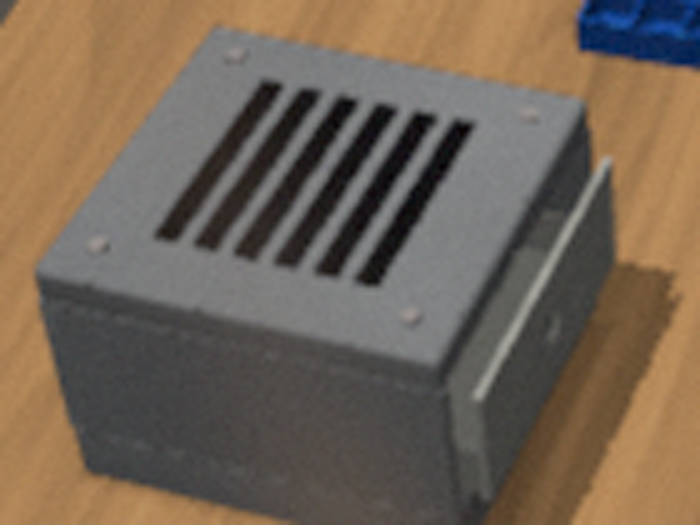

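View pics/t2.png

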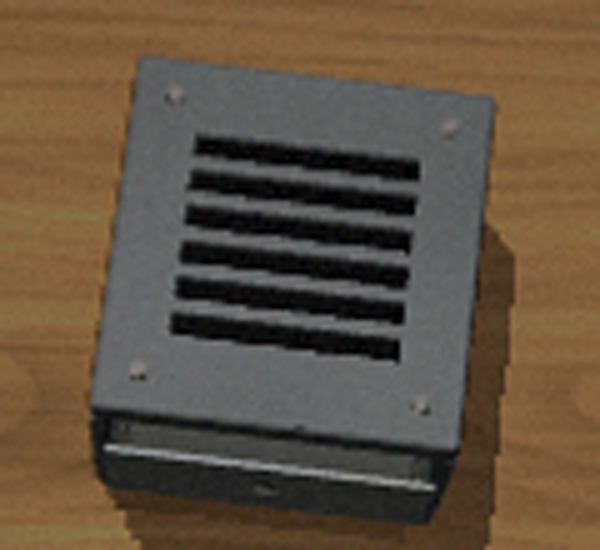

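```bash
cat > m1.py <<'E'
from h import *
a=capture("side");b=capture("top")
A=lambda x,y:(x/5+150,y/5+140-0.4); B=lambda x,y:(x/5+240-.4,y/5+90-.4)
def q(n,s,t):
    p,e=tri(a,s,b,t);print(n,p.round(4),"gap",round(e,4)); return p
BL=q("BL",A(38,275),B(140,58));FL=q("FL",A(437,385),B(92,408));BR=q("BR",A(218,28),B(495,98));FR=q("FR",A(585,103),B(458,450))
for n,u,v in(("F",FR,FL),("B",BR,BL),("L",FL,BL),("R",FR,BR)):
    d=v-u;print(n,np.linalg.norm(d),np.degrees(np.arctan2(d[1],d[0])))
PF=q("panel R",A(610,163),B(437,488));PN=q("panel L",A(480,395),B(105,448))
d=PN-PF;print(np.linalg.norm(d),np.degrees(np.arctan2(d[1],d[0])))
q("hole",A(553,328),B(265,490))
print(onz(a,A(553,328),.083),onz(b,B(265,490),.083))
A=lambda x,y:(x/6+220-.4,y/6+270-0.4); B=lambda x,y:(x/6+100-.4,y/6+200-.4)
print("handle top")
q("c",A(441,257),B(397,214))
print(onz(a,A(441,257),.145),onz(b,B(397,214),.145))
for p in((409,229),(475,229),(475,288),(411,288)): print("s",onz(a,A(*p),.145).round(4))
for p in((373,195),(420,188),(424,234),(378,243)): print("t",onz(b,B(*p),.145).round(4))
print("base t");
for p in((380,172),(516,150),(538,330),(405,355)): print(onz(b,B(*p),.005).round(4))
print("tip side z15",onz(a,A(362,458),.015))
E
python3 m1.py
```

```text
BL [0.8625 0.0467 0.1452] gap 0.0009
FL [0.6502 0.068  0.1323] gap 0.0012
BR [ 0.8425 -0.1611  0.1455] gap 0.0005
FR [ 0.6276 -0.1386  0.1451] gap 0.0008
F 0.20817064350291506 83.7561368868194
B 0.20875377894645236 84.51634701072896
L 0.21372854240552275 -5.7141233628186
R 0.21610553976852653 -5.973632642815917
panel R [ 0.6138 -0.1303  0.1131] gap 0.0008
panel L [0.6309 0.0603 0.1215] gap 0.0004
0.1914967303032577 84.89541912585658
hole [ 0.6206 -0.0328  0.0806] gap 0.0009
[ 0.62037827 -0.03051641  0.083     ] [ 0.61943714 -0.03269236  0.083     ]
handle top
c [0.4581 0.3148 0.1415] gap 0.0015
[0.45833674 0.31708491 0.145     ] [0.45675455 0.31395331 0.145     ]
s [0.4712 0.3084 0.145 ]
s [0.4496 0.3037 0.145 ]
s [0.4447 0.3267 0.145 ]
s [0.4654 0.3312 0.145 ]
t [0.4653 0.3257 0.145 ]
t [0.4691 0.3043 0.145 ]
t [0.4478 0.3008 0.145 ]
t [0.4431 0.3217 0.145 ]
base t
[0.5035 0.3595 0.005 ]
[0.5167 0.2903 0.005 ]
[0.4246 0.273  0.005 ]
[0.41   0.3395 0.005 ]
tip side z15 [0.48765747 0.32179243 0.015     ]
```

```bash
cat >> h.py <<'E'
from scipy.spatial.transform import Rotation as Ro
def plan(pos,hyaw,s=None):
    """hook yaw hyaw (deg): tool y along +-hook y. print move in tool axes, rotate first then shift"""
    s=s or get_state()
    R=Ro.from_euler('xyz',s["eef_rot"],degrees=True).as_matrix()
    p=np.array(s["tcp_pos"]); print("t",round(s["time_s"],2),"tcp",p.round(4),"F",np.array(s["contact_force"]).round(1),"M",np.array(s["moment"]).round(2),"w",round(s["gripper_width"],4),"j",np.array(s["joints"]).round(1))
    ya=np.degrees(np.arctan2(R[1,1],R[0,1])); hy=ya-90
    print("axes x",R[:,0].round(3),"y",R[:,1].round(3),"z",R[:,2].round(3),"hookyaw(y=+y)",round(hy,2))
    if pos is None: return
    d=np.array(pos)-p
    for o in(0,180):
        turn=(hyaw+o-hy+180)%360-180      # world yaw turn
        roll=-np.radians(turn)
        R2=R@Ro.from_rotvec([roll,0,0]).as_matrix()
        print("opt",o,"roll rad",round(roll,4),"shift before-turn axes",(R.T@d).round(4),"after-turn axes",(R2.T@d).round(4))
E
python3 -c "
from h import *
plan((.457,.315,.19),11.5)"
```

```text
t 0.3 tcp [0.2751 0.6162 0.2262] F [0.6 0.1 1. ] M [-0.03 -0.02  0.02] w 0.0876 j [ 82.5  20.6   0.7  -0.  -70.1 -16.5]
axes x [-0.    -0.001 -1.   ] y [-0.408 -0.913  0.001] z [-0.913  0.408 -0.   ] hookyaw(y=+y) -204.05
opt 0 roll rad 2.521 shift before-turn axes [ 0.0364  0.2009 -0.2889] after-turn axes [ 0.0364 -0.3314  0.1182]
opt 180 roll rad -0.6205 shift before-turn axes [ 0.0364  0.2009 -0.2889] after-turn axes [ 0.0364  0.3314 -0.1182]
```

```bash
python3 -m creep '{"jaw":[-1,-1,-1,-1,-1,-1,-1,-1,-1,-1],"translation":[[0,0.02,-0.029],[0,0.02,-0.029],[0,0.02,-0.029],[0,0.02,-0.029],[0,0.02,-0.029],[0,0.02,-0.029],[0,0.02,-0.029],[0,0.02,-0.029],[0,0.02,-0.029],[0,0.02,-0.028]],"roll":[0,0,0,0,0,0,0,0,0,0]}' 60
python3 -m creep '{"jaw":[-1,-1,-1,-1,-1,-1,-1,-1,-1,-1],"translation":[[0.004,0,0],[0.004,0,0],[0.004,0,0],[0.004,0,0],[0.004,0,0],[0.004,0,0],[0.004,0,0],[0.004,0,0],[0,0,0],[0,0,0]],"roll":[-0.08,-0.08,-0.08,-0.08,-0.08,-0.08,-0.08,-0.06,0,0]}' 60
python3 -c "
from h import *
plan((.457,.315,.089),11.5)
a=capture('side');b=capture('top')
crop(a,'pics/s3.png',220,230,360,380,4);crop(b,'pics/t3.png',100,180,220,290,5)"
```

```text
time_s: 1.3
tcp_pos: [0.4581, 0.3146, 0.2267]
eef_rot: [-104.6, 90.0, 51.4]
contact_force: [1.3, 0.6, 0.0]
gripper_width: 0.0875
time_s: 2.3
tcp_pos: [0.4576, 0.3159, 0.1947]
eef_rot: [147.2, 90.0, -21.4]
contact_force: [0.4, -0.4, -0.8]
gripper_width: 0.0875
t 2.3 tcp [0.4576 0.3159 0.1947] F [ 0.4 -0.4 -0.8] M [-0.06 -0.01 -0.05] w 0.0875 j [ 54.8  10.8 -17.2   0.  -62.1  46.6]
axes x [ 0. -0. -1.] y [ 0.197 -0.98   0.   ] z [-0.98  -0.197 -0.   ] hookyaw(y=+y) -168.63
opt 0 roll rad 3.1393 shift before-turn axes [0.1057 0.0008 0.0007] after-turn axes [ 0.1057 -0.0008 -0.0007]
opt 180 roll rad -0.0023 shift before-turn axes [0.1057 0.0008 0.0007] after-turn axes [0.1057 0.0008 0.0007]
```

View pics/s3.png

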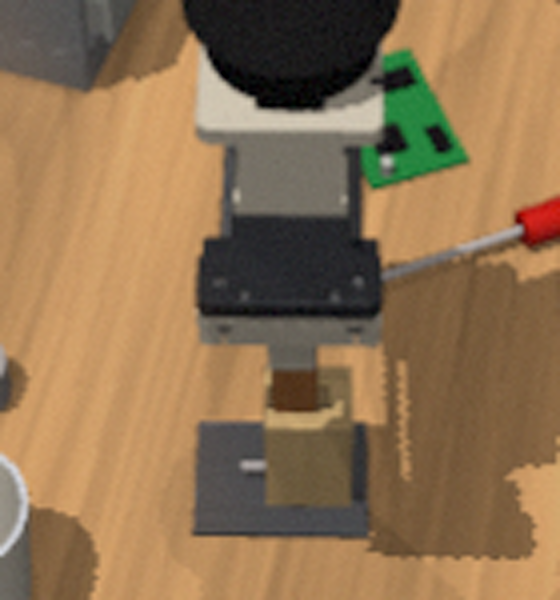

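View pics/t3.png

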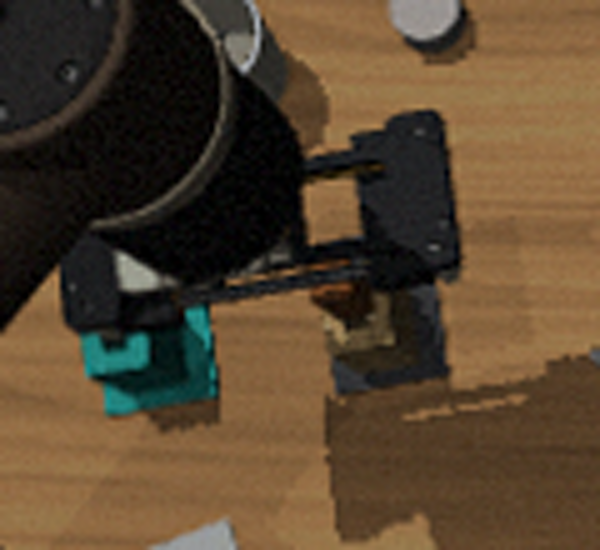

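```bash
python3 -m creep '{"jaw":[-1,-1,-1,-1,-1,-1,-1,-1,-1,-1],"translation":[[0.015,0.001,0],[0.02,0,0],[0.02,0,0],[0.02,0,0],[0.015,0,0],[0.01,0,0],[0.005,0,0],[0,0,0],[0,0,0],[0,0,0]],"roll":[0,0,0,0,0,0,0,0,0,0]}' 60
python3 -c "
from h import *
plan((.457,.315,.089),11.5)
a=capture('side');b=capture('top')
crop(a,'pics/s4.png',220,230,360,380,4);crop(b,'pics/t4.png',100,180,220,290,5)"
```

```text
time_s: 3.4
tcp_pos: [0.4581, 0.3154, 0.0904]
eef_rot: [-143.6, 89.9, 47.8]
contact_force: [-0.1, -0.1, 0.6]
gripper_width: 0.0881
t 3.4 tcp [0.4581 0.3154 0.0904] F [-0.1 -0.1  0.6] M [-0.05 -0.03 -0.02] w 0.0881 j [ 54.7  16.8 -24.6   0.  -48.5  46.7]
axes x [ 0.001  0.001 -1.   ] y [ 0.199 -0.98  -0.001] z [-0.98  -0.199 -0.001] hookyaw(y=+y) -168.53
opt 0 roll rad 3.1411 shift before-turn axes [0.0014 0.0001 0.0011] after-turn axes [ 0.0014 -0.0001 -0.0011]
opt 180 roll rad -0.0005 shift before-turn axes [0.0014 0.0001 0.0011] after-turn axes [0.0014 0.0001 0.0011]
```

View pics/s4.png

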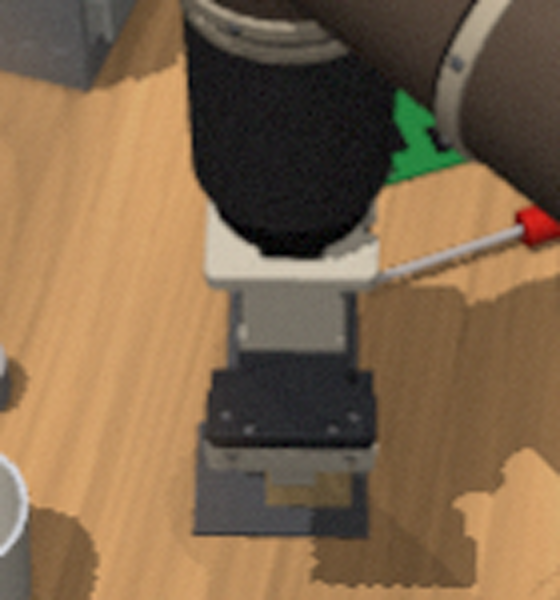

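View pics/t4.png

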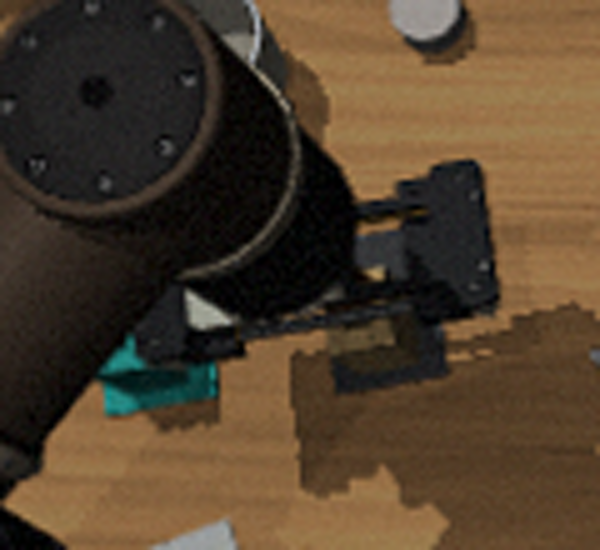

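```bash
python3 -m creep '{"jaw":[-0.4,0,0.2,0.3,0.4,0.6,0.8,1,1,1],"translation":[[0,0,0.001],[0,0,0],[0,0,0],[0,0,0],[0,0,0],[0,0,0],[0,0,0],[0,0,0],[0,0,0],[0,0,0]],"roll":[0,0,0,0,0,0,0,0,0,0]}' 60
python3 -c "
from h import *
plan((.457,.315,.089),11.5)"
```

```text
time_s: 4.5
tcp_pos: [0.4568, 0.3148, 0.0896]
eef_rot: [-135.9, 90.0, 55.5]
contact_force: [0.2, 0.6, -0.0]
gripper_width: 0.0236
t 4.5 tcp [0.4568 0.3148 0.0896] F [ 0.2  0.6 -0. ] M [ 0.06 -0.05 -0.08] w 0.0236 j [ 54.8  16.7 -24.8  -0.  -48.5  46.7]
axes x [ 0.  0. -1.] y [ 0.199 -0.98  -0.   ] z [-0.98  -0.199 -0.   ] hookyaw(y=+y) -168.53
opt 0 roll rad 3.1411 shift before-turn axes [ 0.0006 -0.0001 -0.0003] after-turn axes [0.0006 0.0001 0.0003]
opt 180 roll rad -0.0005 shift before-turn axes [ 0.0006 -0.0001 -0.0003] after-turn axes [ 0.0006 -0.0001 -0.0003]
```

```bash
python3 -m creep '{"jaw":[1,1,1,1,1,1,1,1,1,1],"translation":[[-0.005,0,0],[-0.012,0,0],[-0.015,0,0],[-0.015,0,0],[-0.015,0,0],[-0.015,0,0],[-0.013,0,0],[-0.01,0,0],[0,0,0],[0,0,0]],"roll":[0,0,0,0,0,0,0,0,0,0]}' 60
python3 -c "
from h import *
plan((.5656,-.0262,.19),-5.5)
a=capture('side');b=capture('top')
crop(a,'pics/s5.png',220,230,360,380,4);crop(b,'pics/t5.png',100,180,220,290,5)"
```

```text
time_s: 5.5
tcp_pos: [0.4565, 0.3147, 0.1894]
eef_rot: [-44.0, 90.0, 147.5]
contact_force: [-0.2, 0.4, -1.9]
gripper_width: 0.0235
t 5.5 tcp [0.4565 0.3147 0.1894] F [-0.2  0.4 -1.9] M [-0.1  -0.   -0.02] w 0.0235 j [ 54.8  10.9 -17.8  -0.  -61.4  46.7]
axes x [-0.  0. -1.] y [ 0.199 -0.98  -0.   ] z [-0.98  -0.199  0.   ] hookyaw(y=+y) -168.54
opt 0 roll rad -2.8455 shift before-turn axes [-0.0007  0.3557 -0.0392] after-turn axes [-0.0007 -0.3288  0.1412]
opt 180 roll rad 0.2961 shift before-turn axes [-0.0007  0.3557 -0.0392] after-turn axes [-0.0007  0.3288 -0.1412]
```

View pics/s5.png

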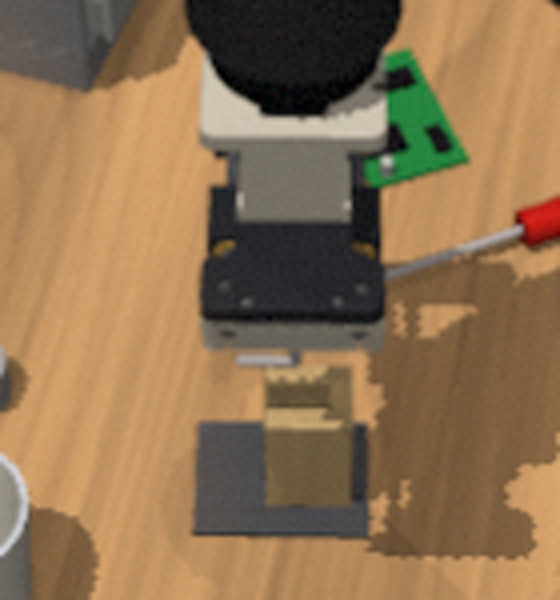

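```bash
python3 -m creep '{"jaw":[1,1,1,1,1,1,1,1,1,1],"translation":[[0,0.015,-0.002],[0,0.03,-0.003],[0,0.04,-0.004],[0,0.045,-0.005],[0,0.045,-0.005],[0,0.045,-0.005],[0,0.045,-0.005],[0,0.045,-0.005],[0,0.03,-0.003],[0,0.015,-0.002]],"roll":[0,0,0,0,0,0,0,0,0,0]}' 60
python3 -m creep '{"jaw":[1,1,1,1,1,1,1,1,1,1],"translation":[[0.004,0,0],[0.004,0,0],[0.004,0,0],[0.004,0,0],[0.004,0,0],[0.004,0,0],[0.004,0,0],[0.004,0,0],[0,0,0],[0,0,0]],"roll":[0.037,0.037,0.037,0.037,0.037,0.037,0.037,0.037,0,0]}' 60
python3 -c "
from h import *
plan((.5656,-.0262,.1576),-5.5)
a=capture('side');b=capture('top')
crop(a,'pics/s6.png',180,130,340,250,5);crop(b,'pics/t6.png',240,130,360,220,6)"
```

```text
time_s: 6.6
tcp_pos: [0.5653, -0.0285, 0.1888]
eef_rot: [10.6, 89.9, -158.1]
contact_force: [0.2, 0.6, -1.9]
gripper_width: 0.0236
time_s: 7.6
tcp_pos: [0.5653, -0.0254, 0.1574]
eef_rot: [25.1, 90.0, -160.4]
contact_force: [0.5, -0.5, -0.7]
gripper_width: 0.024
t 7.6 tcp [ 0.5653 -0.0254  0.1574] F [ 0.5 -0.5 -0.7] M [-0.05 -0.03 -0.  ] w 0.024 j [ 17.2  13.6 -18.8   0.  -57.7  67.3]
axes x [-0.001 -0.    -1.   ] y [-0.094 -0.996  0.   ] z [-0.996  0.094  0.001] hookyaw(y=+y) -185.41
opt 0 roll rad -3.1401 shift before-turn axes [-0.0002  0.0008 -0.0003] after-turn axes [-0.0002 -0.0008  0.0003]
opt 180 roll rad 0.0015 shift before-turn axes [-0.0002  0.0008 -0.0003] after-turn axes [-0.0002  0.0008 -0.0003]
```

View pics/s6.png

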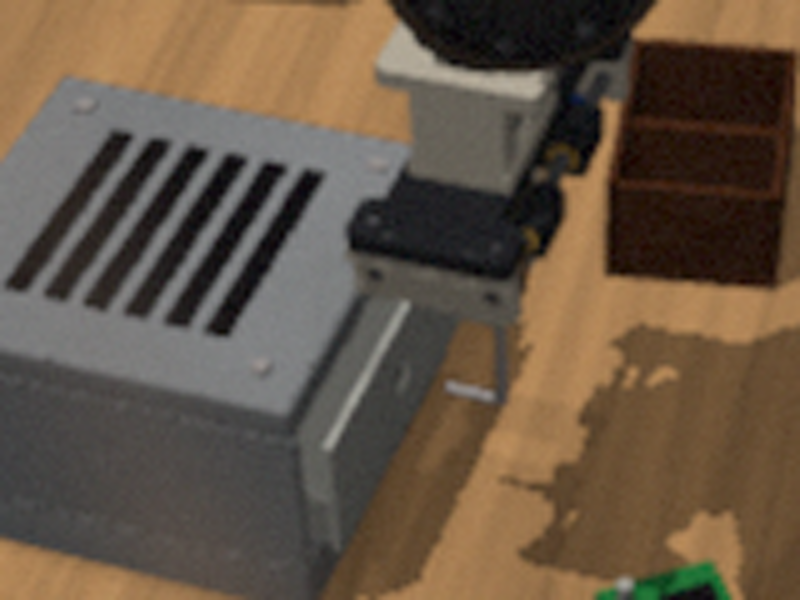

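View pics/t6.png

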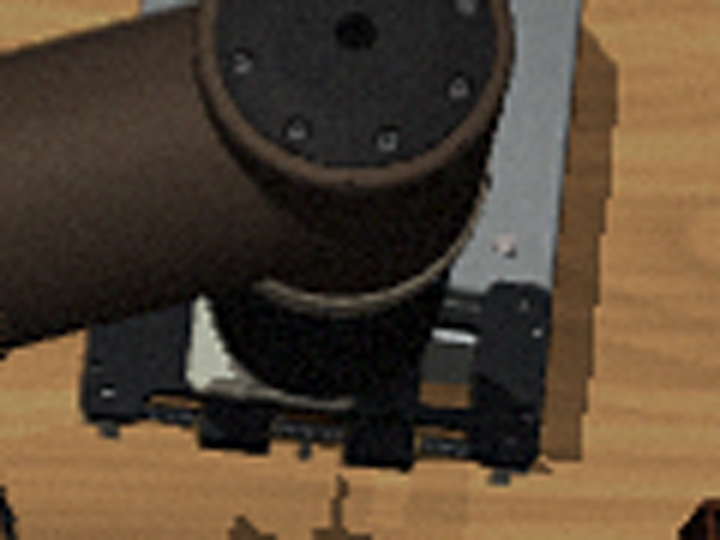

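```bash
python3 - <<'E'
from h import *
a=capture('side')
s=get_state();p=np.array(s['tcp_pos']);u=np.array([.9955,-.0944,0])
b=p+[0,0,-.0746]
print("pred end",proj(a,b+.031*u),"pred bend",proj(a,b),"obs end",(447/5+180-.4,384/5+130-.4),"obs bend",(497/5+180-.4,394/5+130-.4))
print("hole pred",proj(a,[.6203,-.0315,.083]),"obs",(403/5+180-.4,377/5+130-.4), (553/5+150-.4,328/5+140-.4))
for d in(.03,.04,.05,.055,.06): print(d,proj(a,b+d*u))
crop(a,"pics/s7.png",240,185,300,225,12)
E
```

```text
pred end [269.32089058 207.06981904] pred bend [280.70352898 209.56174342] obs end (269.0, 206.4) obs bend (279.0, 208.4)
hole pred [260.72572404 204.94632829] obs (260.20000000000005, 205.0) (260.20000000000005, 205.2)
0.03 [269.68614344 207.1497786 ]
0.04 [266.03937966 206.35145334]
0.05 [262.40540298 205.5559457 ]
0.055 [260.59319812 205.15924587]
0.06 [258.78417599 204.7632473 ]
```

View pics/s7.png

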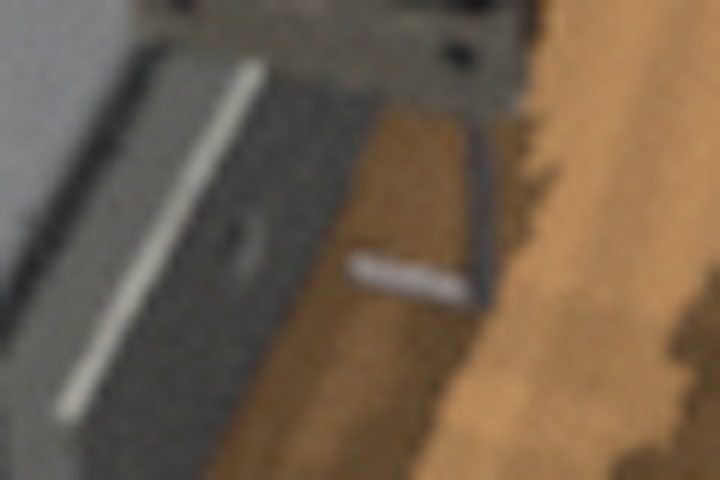

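```bash
python3 -m creep '{"jaw":[1,1,1,1,1,1,1,1,1,1],"translation":[[0,0.001,-0.003],[0,0,-0.004],[0,0,-0.004],[0,0,-0.004],[0,0,-0.004],[0,0,-0.003],[0,0,-0.002],[0,0,-0.002],[0,0,-0.001],[0,0,0]],"roll":[0,0,0,0,0,0,0,0,0,0]}' 60
python3 -c "
from h import *
plan((.6148,-.0307,.1576),-5.5)
a=capture('side');crop(a,'pics/s8.png',240,185,300,225,12)"
```

```text
time_s: 8.75
tcp_pos: [0.5923, -0.029, 0.1575]
eef_rot: [6.0, 90.0, -179.5]
contact_force: [-0.5, -0.5, -1.3]
gripper_width: 0.0239
t 8.75 tcp [ 0.5923 -0.029   0.1575] F [-0.5 -0.5 -1.3] M [-0.09  0.01 -0.05] w 0.0239 j [ 16.1  16.  -15.4  -0.  -58.6  68.4]
axes x [-0. -0. -1.] y [-0.096 -0.995  0.   ] z [-0.995  0.096  0.   ] hookyaw(y=+y) -185.49
opt 0 roll rad -3.1414 shift before-turn axes [-0.0001 -0.0004 -0.0225] after-turn axes [-0.0001  0.0004  0.0225]
opt 180 roll rad 0.0002 shift before-turn axes [-0.0001 -0.0004 -0.0225] after-turn axes [-0.0001 -0.0004 -0.0225]
```

View pics/s8.png

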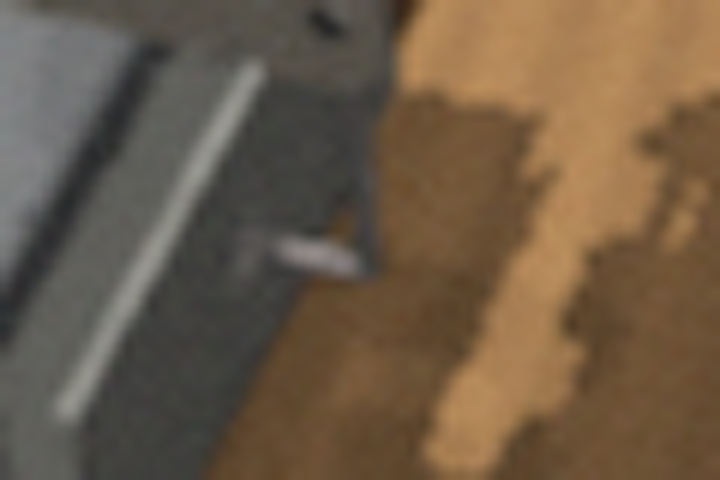

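```bash
python3 -m creep '{"jaw":[1,1,1,1,1,1,1,1,1,1],"translation":[[0,0,-0.001],[0,0,-0.001],[0,0,-0.001],[0,0,-0.001],[0,0,-0.001],[0,0,-0.001],[0,0,-0.001],[0,0,-0.001],[0,0,0],[0,0,0]],"roll":[0,0,0,0,0,0,0,0,0,0]}' 60
python3 -c "
from h import *
plan((.6148,-.0307,.1576),-5.5)
a=capture('side');crop(a,'pics/s9.png',240,185,300,225,12)"
```

```text
time_s: 9.8
tcp_pos: [0.6006, -0.0298, 0.1577]
eef_rot: [180.0, 90.0, -5.5]
contact_force: [-1.9, 0.9, -1.2]
gripper_width: 0.0238
t 9.8 tcp [ 0.6006 -0.0298  0.1577] F [-1.9  0.9 -1.2] M [0.07 0.89 0.05] w 0.0238 j [ 15.8  16.7 -14.4   0.  -58.9  68.7]
axes x [ 0.001 -0.    -1.   ] y [-0.096 -0.995  0.   ] z [-0.995  0.096 -0.001] hookyaw(y=+y) -185.49
opt 0 roll rad -3.1414 shift before-turn axes [ 0.0002 -0.0004 -0.0143] after-turn axes [0.0002 0.0004 0.0143]
opt 180 roll rad 0.0002 shift before-turn axes [ 0.0002 -0.0004 -0.0143] after-turn axes [ 0.0002 -0.0004 -0.0143]
```

View pics/s9.png

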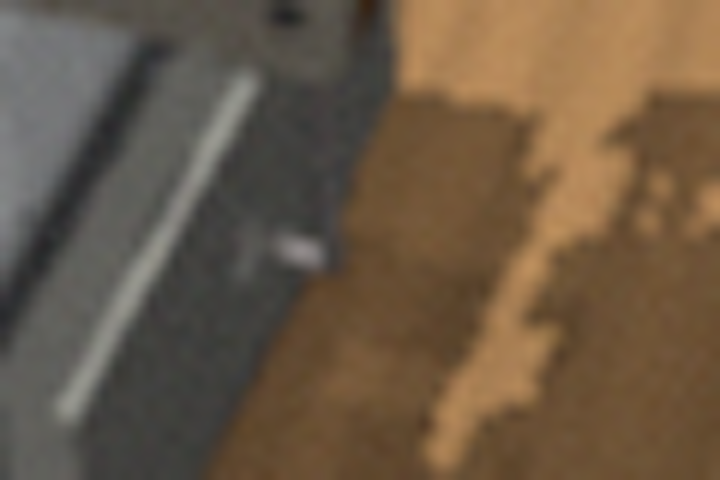

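```bash
python3 -m creep '{"jaw":[1,1,1,1,1,1,1,1,1,1],"translation":[[0,0,-0.001],[0,0,-0.001],[0,0,-0.001],[0,0,-0.001],[0,0,-0.001],[0,0,-0.001],[0,0,-0.001],[0,0,0],[0,0,0],[0,0,0]],"roll":[0,0,0,0,0,0,0,0,0,0]}' 60
python3 -c "
from h import *
plan((.6148,-.0307,.1576),-5.5)
a=capture('side');crop(a,'pics/s10.png',240,185,300,225,12)"
```

```text
time_s: 10.85
tcp_pos: [0.6079, -0.0304, 0.158]
eef_rot: [-173.1, 89.9, 1.4]
contact_force: [-0.2, -0.0, 1.5]
gripper_width: 0.0237
t 10.85 tcp [ 0.6079 -0.0304  0.158 ] F [-0.2 -0.   1.5] M [-0.02  0.19 -0.02] w 0.0237 j [ 15.5  17.3 -13.5   0.  -59.1  69. ]
axes x [ 0.001  0.    -1.   ] y [-0.095 -0.995 -0.   ] z [-0.995  0.095 -0.001] hookyaw(y=+y) -185.48
opt 0 roll rad -3.1412 shift before-turn axes [ 0.0004 -0.0003 -0.0069] after-turn axes [0.0004 0.0003 0.0069]
opt 180 roll rad 0.0004 shift before-turn axes [ 0.0004 -0.0003 -0.0069] after-turn axes [ 0.0004 -0.0003 -0.0069]
```

View pics/s10.png

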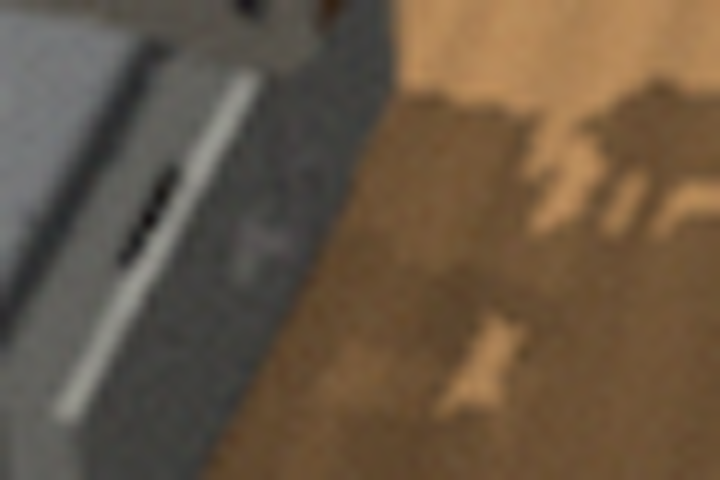

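```bash
python3 -m creep '{"jaw":[1,1,1,1,1,1,1,1,1,1],"translation":[[0,0,-0.001],[0,0,-0.001],[0,0,-0.001],[0,0,-0.001],[0,0,-0.001],[0,0,-0.001],[0,0,0],[0,0,0],[0,0,0],[0,0,0]],"roll":[0,0,0,0,0,0,0,0,0,0]}' 60
python3 -c "
from h import *
plan((.6148,-.0307,.1576),-5.5)
a=capture('side');crop(a,'pics/s11.png',240,185,300,225,12)"
```

```text
time_s: 11.9
tcp_pos: [0.6136, -0.031, 0.1579]
eef_rot: [-172.3, 89.9, 2.2]
contact_force: [0.8, -0.7, 1.0]
gripper_width: 0.0235
t 11.9 tcp [ 0.6136 -0.031   0.1579] F [ 0.8 -0.7  1. ] M [-0.12  0.03  0.03] w 0.0235 j [ 15.3  17.8 -12.7   0.  -59.4  69.2]
axes x [ 0.001  0.    -1.   ] y [-0.096 -0.995 -0.   ] z [-0.995  0.096 -0.001] hookyaw(y=+y) -185.48
opt 0 roll rad -3.1413 shift before-turn axes [ 0.0003 -0.0004 -0.0011] after-turn axes [0.0003 0.0004 0.0011]
opt 180 roll rad 0.0003 shift before-turn axes [ 0.0003 -0.0004 -0.0011] after-turn axes [ 0.0003 -0.0004 -0.0011]
```

View pics/s11.png

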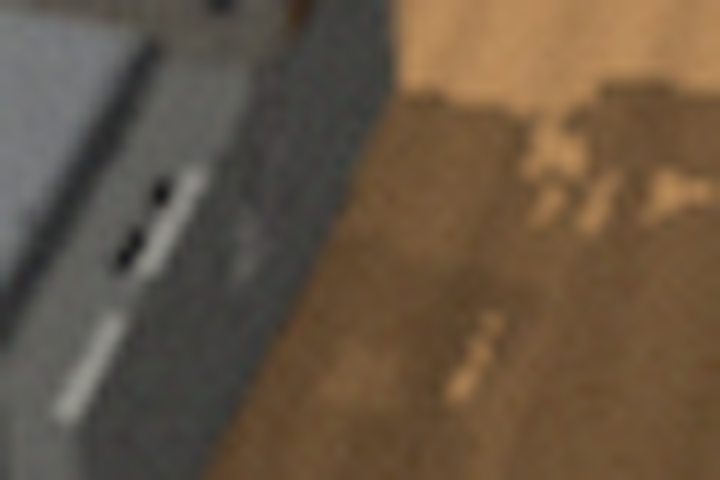

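```bash
python3 -m creep '{"jaw":[1,1,1,1,1,1,1,1,1,1],"translation":[[0,-0.001,-0.0005],[0,-0.001,-0.0005],[0,-0.001,0],[0,0,0],[0,-0.0005,0],[0,0,0],[0,0,0],[0,0,0],[0,0,0],[0,0,0]],"roll":[0,0,0.05,0.05,0.06,0.06,0.06,0.06,0.06,0]}' 60
python3 -c "
from h import *
plan((.6148,-.0307,.1576),-5.5)
a=capture('side');crop(a,'pics/s12.png',240,185,300,225,12)"
```

```text
time_s: 12.95
tcp_pos: [0.6145, -0.0275, 0.1575]
eef_rot: [39.3, 90.0, -169.1]
contact_force: [-0.9, -1.3, -0.4]
gripper_width: 0.0236
t 12.95 tcp [ 0.6145 -0.0275  0.1575] F [-0.9 -1.3 -0.4] M [-0.39  0.37  0.01] w 0.0236 j [ 15.6  17.9 -12.6  -0.  -59.5  45.9]
axes x [-0. -0. -1.] y [-0.476 -0.879  0.   ] z [-0.879  0.476  0.   ] hookyaw(y=+y) -208.45
opt 0 roll rad 2.7411 shift before-turn axes [-0.0001  0.0027 -0.0018] after-turn axes [-0.0001 -0.0032  0.0006]
opt 180 roll rad -0.4005 shift before-turn axes [-0.0001  0.0027 -0.0018] after-turn axes [-0.0001  0.0032 -0.0006]
```

View pics/s12.png

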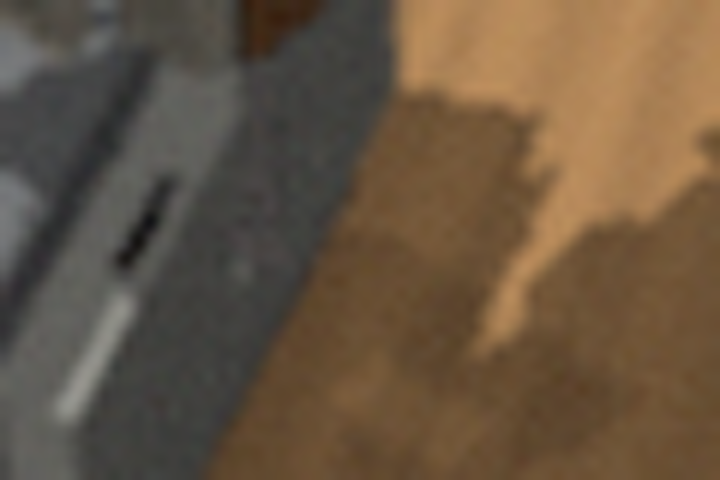

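```bash
python3 -m creep '{"jaw":[1,1,1,1,1,1,1,1,1,1],"translation":[[0,0,0],[0,0,0],[0,-0.001,0.0005],[0,0,0],[0,-0.001,0.0005],[0,0,0],[0,0,0],[0,0,0],[0,0,0],[0,0,0]],"roll":[0.05,0.05,0.05,0.05,0.05,0.05,0.05,0.05,0,0]}' 60
python3 -c "
from h import *
plan((.6148,-.0307,.1576),-5.5)
a=capture('side');crop(a,'pics/s13.png',240,185,300,225,12)"
```

```text
time_s: 14.0
tcp_pos: [0.6146, -0.0255, 0.1573]
eef_rot: [61.7, 90.0, -169.5]
contact_force: [-1.8, -0.4, 1.1]
gripper_width: 0.0236
t 14.0 tcp [ 0.6146 -0.0255  0.1573] F [-1.8 -0.4  1.1] M [-0.01  0.74 -0.06] w 0.0236 j [ 15.8  18.  -12.6  -0.  -59.5  23. ]
axes x [-0.001 -0.    -1.   ] y [-0.779 -0.627  0.001] z [-0.627  0.779  0.   ] hookyaw(y=+y) -231.19
opt 0 roll rad 2.3441 shift before-turn axes [-0.0003  0.0031 -0.0042] after-turn axes [-0.0003 -0.0052  0.0007]
opt 180 roll rad -0.7975 shift before-turn axes [-0.0003  0.0031 -0.0042] after-turn axes [-0.0003  0.0052 -0.0007]
```

View pics/s13.png

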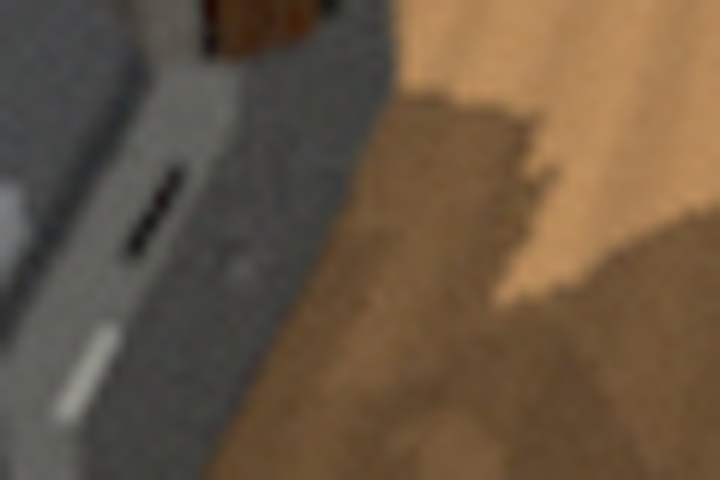

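```bash
python3 -m creep '{"jaw":[1,1,1,1,1,1,1,1,1,1],"translation":[[0,0.0007,0.0007],[0,0.0007,0.0007],[0,0.0007,0.0007],[0,0.0007,0.0007],[0,0.0007,0.0007],[0,0.0014,0.0014],[0,0.0014,0.0014],[0,0.0014,0.0014],[0,0.0014,0.0014],[0,0.0014,0.0014]],"roll":[0,0,0,0,0,0,0,0,0,0]}' 60
python3 -c "
from h import *
plan((.6148,-.0307,.1576),-5.5)
a=capture('side');crop(a,'pics/s14.png',230,165,310,225,10)"
```

```text
time_s: 15.05
tcp_pos: [0.6004, -0.0235, 0.1578]
eef_rot: [-106.8, 90.0, 21.8]
contact_force: [4.3, 3.9, 1.6]
gripper_width: 0.0236
t 15.05 tcp [ 0.6004 -0.0235  0.1578] F [4.3 3.9 1.6] M [ 1.32 -1.56  0.14] w 0.0236 j [ 16.4  16.6 -14.5  -0.  -58.9  22.3]
axes x [ 0.001  0.    -1.   ] y [-0.781 -0.625 -0.001] z [-0.625  0.781 -0.   ] hookyaw(y=+y) -231.31
opt 0 roll rad 2.342 shift before-turn axes [ 0.0002 -0.0068 -0.0146] after-turn axes [ 0.0002 -0.0058  0.0151]
opt 180 roll rad -0.7996 shift before-turn axes [ 0.0002 -0.0068 -0.0146] after-turn axes [ 0.0002  0.0058 -0.0151]
```

View pics/s14.png

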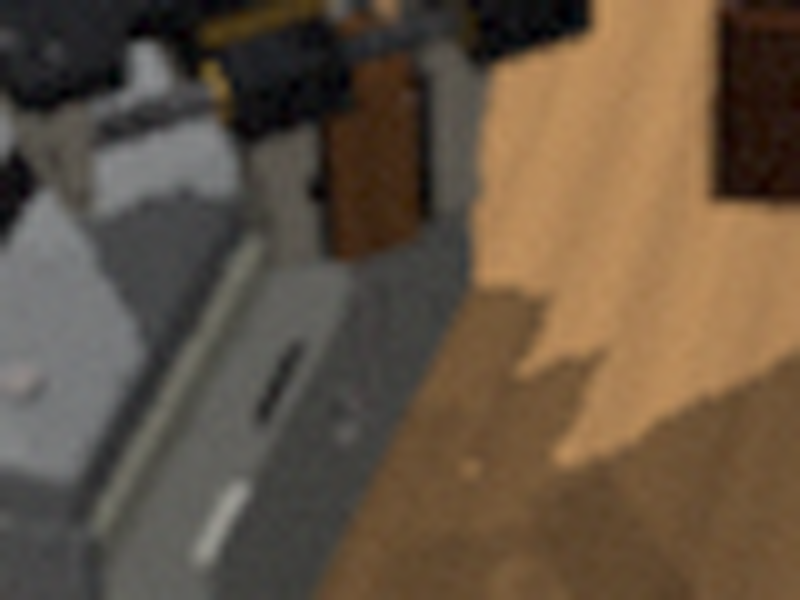

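```bash
python3 -m creep '{"jaw":[1,1,1,1,1,1,1,1,1,1],"translation":[[0,0.002,0.002],[0,0.002,0.002],[0,0.002,0.002],[0,0.002,0.002],[0,0.002,0.002],[0,0.002,0.002],[0,0.002,0.002],[0,0.002,0.002],[0,0.002,0.002],[0,0.002,0.002]],"roll":[0,0,0,0,0,0,0,0,0,0]}' 60
python3 -m creep '{"jaw":[1,1,1,1,1,1,1,1,1,1],"translation":[[0,0.002,0.002],[0,0.002,0.002],[0,0.002,0.002],[0,0.002,0.002],[0,0.002,0.002],[0,0.002,0.002],[0,0.002,0.002],[0,0.002,0.002],[0,0.002,0.002],[0,0.002,0.002]],"roll":[0,0,0,0,0,0,0,0,0,0]}' 60
python3 -c "
from h import *
plan((.6148,-.0307,.1576),-5.5)
a=capture('side');crop(a,'pics/s15.png',210,145,330,235,6)"
```

```text
time_s: 16.1
tcp_pos: [0.5719, -0.0207, 0.1576]
eef_rot: [-176.0, 90.0, -47.3]
contact_force: [3.2, 3.2, 2.4]
gripper_width: 0.0237
time_s: 17.1
tcp_pos: [0.5437, -0.0176, 0.1575]
eef_rot: [98.9, 90.0, -132.4]
contact_force: [3.6, 2.0, 3.2]
gripper_width: 0.0235
t 17.1 tcp [ 0.5437 -0.0176  0.1575] F [3.6 2.  3.2] M [ 0.7  -1.53  0.08] w 0.0235 j [ 18.8  11.5 -21.5   0.  -57.   19.9]
axes x [-0. -0. -1.] y [-0.781 -0.625  0.   ] z [-0.625  0.781 -0.   ] hookyaw(y=+y) -231.33
opt 0 roll rad 2.3417 shift before-turn axes [-0.0001 -0.0473 -0.0546] after-turn axes [-0.0001 -0.0062  0.072 ]
opt 180 roll rad -0.7999 shift before-turn axes [-0.0001 -0.0473 -0.0546] after-turn axes [-0.0001  0.0062 -0.072 ]
```

View pics/s15.png

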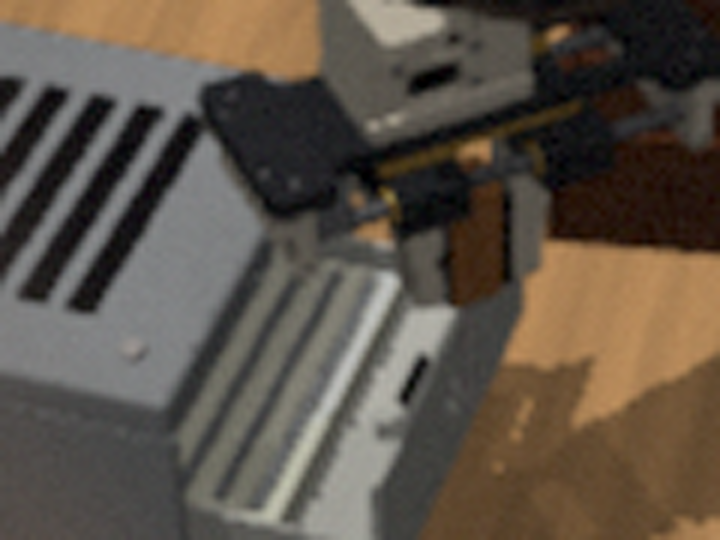

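```bash
python3 -m creep '{"jaw":[1,1,1,1,1,1,1,1,1,1],"translation":[[0,0.001,0.001],[0,0.001,0.001],[0,0.001,0.001],[0,0.001,0.001],[0,0.001,0.001],[0,0.001,0.001],[0,0.001,0.001],[0,0.001,0.001],[0,0.001,0.001],[0,0,0]],"roll":[0,0,0,0,0,0,0,0,0,0]}' 60
python3 -c "
from h import *
plan((.6148,-.0307,.1576),-5.5)"
python3 -m creep '{"jaw":[1,1,1,1,1,1,1,1,1,1],"translation":[[0,0.0005,0.0005],[0,0.0005,0.0005],[0,0.0005,0.0005],[0,0.0005,0.0005],[0,0.0005,0.0005],[0,0.0005,0.0005],[0,0.0005,0.0005],[0,0.0005,0.0005],[0,0,0],[0,0,0]],"roll":[0,0,0,0,0,0,0,0,0,0]}' 60
python3 -c "
from h import *
plan((.6148,-.0307,.1576),-5.5)"
```

```text
time_s: 18.15
tcp_pos: [0.531, -0.0162, 0.1575]
eef_rot: [57.7, 90.0, -173.7]
contact_force: [2.6, 1.6, 2.8]
gripper_width: 0.0236
t 18.15 tcp [ 0.531  -0.0162  0.1575] F [2.6 1.6 2.8] M [ 0.48 -1.16  0.03] w 0.0236 j [ 19.4  10.4 -23.   -0.  -56.7  19.3]
axes x [-0. -0. -1.] y [-0.781 -0.625  0.   ] z [-0.625  0.781  0.   ] hookyaw(y=+y) -231.33
opt 0 roll rad 2.3417 shift before-turn axes [-0.0001 -0.0564 -0.0637] after-turn axes [-0.0001 -0.0064  0.0848]
opt 180 roll rad -0.7999 shift before-turn axes [-0.0001 -0.0564 -0.0637] after-turn axes [-0.0001  0.0064 -0.0848]
time_s: 19.15
tcp_pos: [0.5256, -0.0155, 0.1575]
eef_rot: [56.7, 90.0, -174.6]
contact_force: [2.5, 0.7, 1.5]
gripper_width: 0.0236
t 19.15 tcp [ 0.5256 -0.0155  0.1575] F [2.5 0.7 1.5] M [ 0.28 -1.23  0.05] w 0.0236 j [ 19.7   9.9 -23.6  -0.  -56.5  19. ]
axes x [-0. -0. -1.] y [-0.781 -0.625  0.   ] z [-0.625  0.781  0.   ] hookyaw(y=+y) -231.33
opt 0 roll rad 2.3418 shift before-turn axes [-0.0001 -0.0602 -0.0676] after-turn axes [-0.0001 -0.0066  0.0902]
opt 180 roll rad -0.7998 shift before-turn axes [-0.0001 -0.0602 -0.0676] after-turn axes [-0.0001  0.0066 -0.0902]
```

```bash
python3 -m creep '{"jaw":[1,1,1,1,1,1,1,1,1,1],"translation":[[0,0.0005,0.0005],[0,0.0005,0.0005],[0,0.0005,0.0005],[0,0.0005,0.0005],[0,0.0005,0.0005],[0,0.0005,0.0005],[0,0.0005,0.0005],[0,0.0005,0.0005],[0,0,0],[0,0,0]],"roll":[0,0,0,0,0,0,0,0,0,0]}' 60
python3 -c "
from h import *
plan((.6148,-.0307,.1576),-5.5)
a=capture('side');crop(a,'pics/s16.png',210,145,330,235,6)"
```

```text
time_s: 20.15
tcp_pos: [0.52, -0.0149, 0.1575]
eef_rot: [60.4, 90.0, -170.9]
contact_force: [1.5, 0.1, 1.4]
gripper_width: 0.0238
t 20.15 tcp [ 0.52   -0.0149  0.1575] F [1.5 0.1 1.4] M [ 0.05 -1.19  0.05] w 0.0238 j [ 20.    9.3 -24.3  -0.  -56.4  18.7]
axes x [-0. -0. -1.] y [-0.781 -0.625  0.   ] z [-0.625  0.781  0.   ] hookyaw(y=+y) -231.33
opt 0 roll rad 2.3418 shift before-turn axes [-0.0001 -0.0642 -0.0716] after-turn axes [-0.0001 -0.0066  0.0959]
opt 180 roll rad -0.7998 shift before-turn axes [-0.0001 -0.0642 -0.0716] after-turn axes [-0.0001  0.0066 -0.0959]
```

View pics/s16.png

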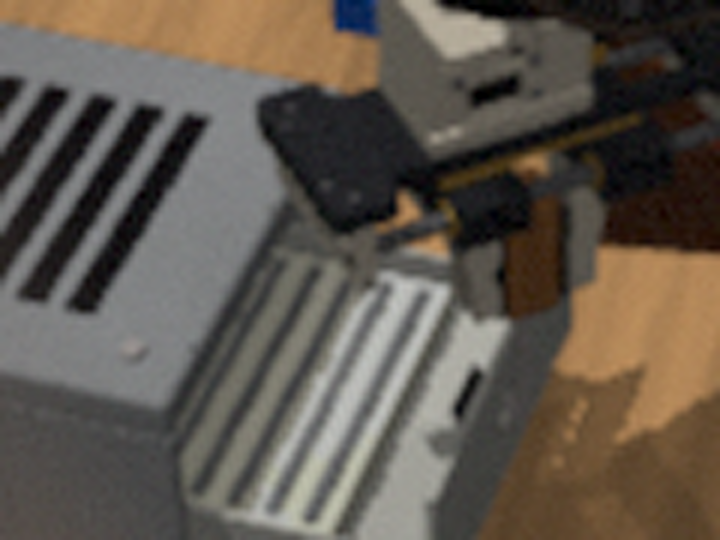

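```bash
python3 -m creep '{"jaw":[1,1,1,1,1,1,1,1,1,1],"translation":[[0,0.0005,0.0005],[0,0.0005,0.0005],[0,0.0005,0.0005],[0,0.0005,0.0005],[0,0.0005,0.0005],[0,0,0],[0,0,0],[0,0,0],[0,0,0],[0,0,0]],"roll":[0,0,0,0,0,0,0,0,0,0]}' 60
python3 -c "
from h import *
plan((.6148,-.0307,.1576),-5.5)
a=capture('side');crop(a,'pics/s17.png',210,165,330,255,6);cv2.imwrite('pics/s17full.png',a['image'][:,:,::-1])
b=capture('top');crop(b,'pics/t17.png',210,120,350,225,5)"
```

```text
time_s: 21.2
tcp_pos: [0.5172, -0.0141, 0.1577]
eef_rot: [-101.3, 89.9, 27.4]
contact_force: [4.4, 1.9, 0.1]
gripper_width: 0.0235
t 21.2 tcp [ 0.5172 -0.0141  0.1577] F [4.4 1.9 0.1] M [ 0.95 -2.15  0.11] w 0.0235 j [ 20.2   9.  -24.7  -0.  -56.2  18.5]
axes x [ 0.001  0.001 -1.   ] y [-0.781 -0.625 -0.001] z [-0.625  0.781 -0.   ] hookyaw(y=+y) -231.32
opt 0 roll rad 2.3419 shift before-turn axes [ 0.0002 -0.0658 -0.074 ] after-turn axes [ 0.0002 -0.0072  0.0987]
opt 180 roll rad -0.7997 shift before-turn axes [ 0.0002 -0.0658 -0.074 ] after-turn axes [ 0.0002  0.0072 -0.0987]
```

View pics/s17.png

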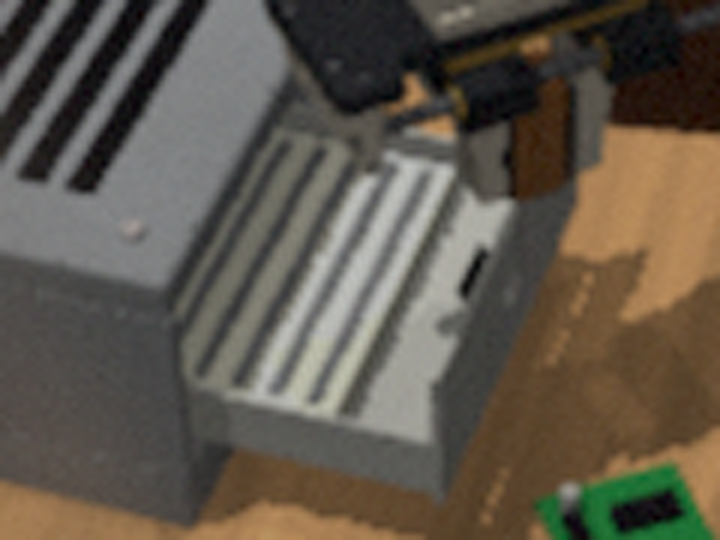

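View pics/t17.png

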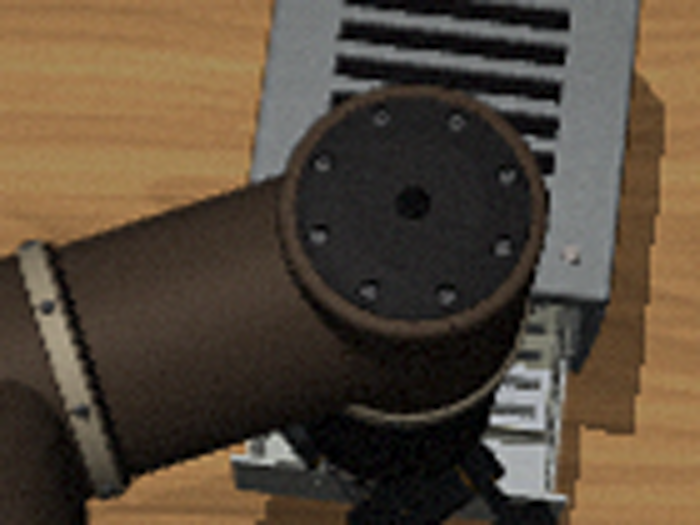

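```bash
python3 -m creep '{"jaw":[1,1,1,1,1,1,1,1,1,1],"translation":[[0,0.0003,0.0003],[0,0.0003,0.0003],[0,0.0003,0.0003],[0,0.0003,0.0003],[0,0.0003,0.0003],[0,0,0],[0,0,0],[0,0,0],[0,0,0],[0,0,0]],"roll":[0,0,0,0,0,0,0,0,0,0]}' 60
python3 -c "
from h import *
plan((.6148,-.0307,.1576),-5.5)
a=capture('side');crop(a,'pics/s18.png',210,165,330,255,6)"
```

```text
time_s: 22.3
tcp_pos: [0.5161, -0.0134, 0.1579]
eef_rot: [-107.0, 89.8, 21.7]
contact_force: [7.8, 2.6, -2.7]
gripper_width: 0.024
t 22.3 tcp [ 0.5161 -0.0134  0.1579] F [ 7.8  2.6 -2.7] M [ 1.32 -3.24  0.13] w 0.024 j [ 20.3   8.8 -24.9  -0.  -56.1  18.4]
axes x [ 0.003  0.001 -1.   ] y [-0.78  -0.625 -0.003] z [-0.625  0.78  -0.001] hookyaw(y=+y) -231.3
opt 0 roll rad 2.3422 shift before-turn axes [ 0.0006 -0.0662 -0.0752] after-turn axes [ 0.0006 -0.0077  0.0999]
opt 180 roll rad -0.7994 shift before-turn axes [ 0.0006 -0.0662 -0.0752] after-turn axes [ 0.0006  0.0077 -0.0999]
```

View pics/s18.png

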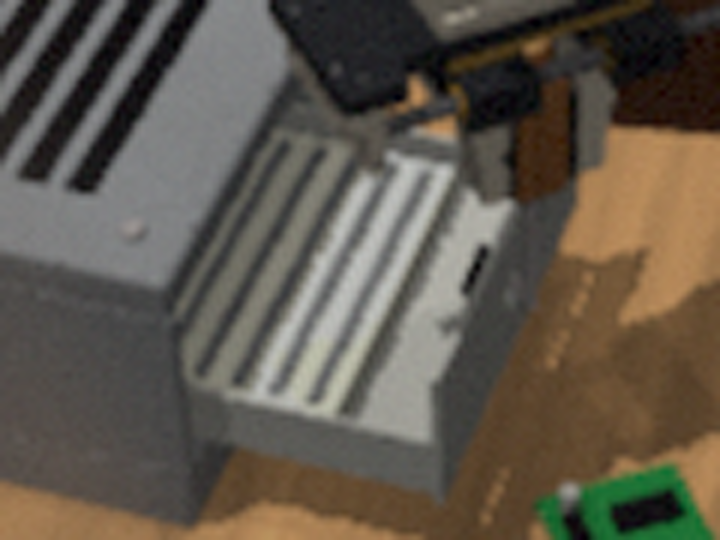

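```bash
python3 -m creep '{"jaw":[1,1,1,1,1,1,1,1,1,1],"translation":[[0,-0.0007,-0.0007],[0,-0.0007,-0.0007],[0,0,0],[0,0.0003,-0.0003],[0,0.0003,-0.0003],[0,0.0003,-0.0003],[0,0.0004,-0.0002],[0,0.0004,-0.0002],[0,0.0004,-0.0002],[0,0.0004,-0.0002]],"roll":[0,0,0,-0.05,-0.05,-0.05,-0.05,-0.05,-0.05,-0.05]}' 60
python3 -c "
from h import *
plan((.6148,-.0307,.1576),-5.5)
a=capture('side');crop(a,'pics/s19.png',210,165,330,255,6)"
```

```text
time_s: 23.35
tcp_pos: [0.5134, -0.0183, 0.1565]
eef_rot: [43.9, 89.7, -167.3]
contact_force: [-1.3, -0.1, 0.6]
gripper_width: 0.024
t 23.35 tcp [ 0.5134 -0.0183  0.1565] F [-1.3 -0.1  0.6] M [-0.31  0.72 -0.05] w 0.024 j [ 19.9   9.  -24.9  -0.  -56.4  39. ]
axes x [-0.005 -0.001 -1.   ] y [-0.518 -0.855  0.004] z [-0.855  0.518  0.004] hookyaw(y=+y) -211.2
opt 0 roll rad 2.6931 shift before-turn axes [-0.0016 -0.0419 -0.0932] after-turn axes [-0.0016 -0.0027  0.1021]
opt 180 roll rad -0.4485 shift before-turn axes [-0.0016 -0.0419 -0.0932] after-turn axes [-0.0016  0.0027 -0.1021]
```

View pics/s19.png

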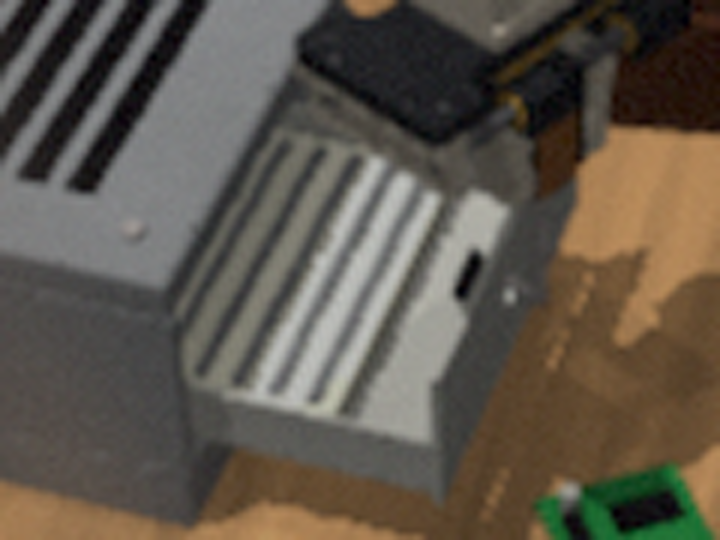

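```bash
python3 -m creep '{"jaw":[1,1,1,1,1,1,1,1,1,1],"translation":[[0,0,0],[0,0,0],[0,0,0],[0,0,0],[0,0,0],[0,0.0005,0],[0,0.0005,0],[0,0.0005,0],[0,0.0005,0],[0,0,0]],"roll":[-0.05,-0.05,-0.05,-0.05,-0.05,-0.05,-0.05,-0.05,-0.05,0]}' 60
python3 -c "
from h import *
plan((.6148,-.0307,.1576),-5.5)
a=capture('side');crop(a,'pics/s20.png',230,165,310,225,10)"
```

```text
time_s: 24.4
tcp_pos: [0.5137, -0.0199, 0.1567]
eef_rot: [14.0, 89.8, -171.5]
contact_force: [-2.9, 0.6, -0.1]
gripper_width: 0.0239
t 24.4 tcp [ 0.5137 -0.0199  0.1567] F [-2.9  0.6 -0.1] M [0.09 0.88 0.01] w 0.0239 j [ 19.7   8.9 -24.9  -0.1 -56.4  64.8]
axes x [-0.004 -0.001 -1.   ] y [-0.096 -0.995  0.001] z [-0.995  0.096  0.004] hookyaw(y=+y) -185.54
opt 0 roll rad 3.141 shift before-turn axes [-0.0013  0.001  -0.1017] after-turn axes [-0.0013 -0.001   0.1017]
opt 180 roll rad -0.0006 shift before-turn axes [-0.0013  0.001  -0.1017] after-turn axes [-0.0013  0.001  -0.1017]
```

View pics/s20.png

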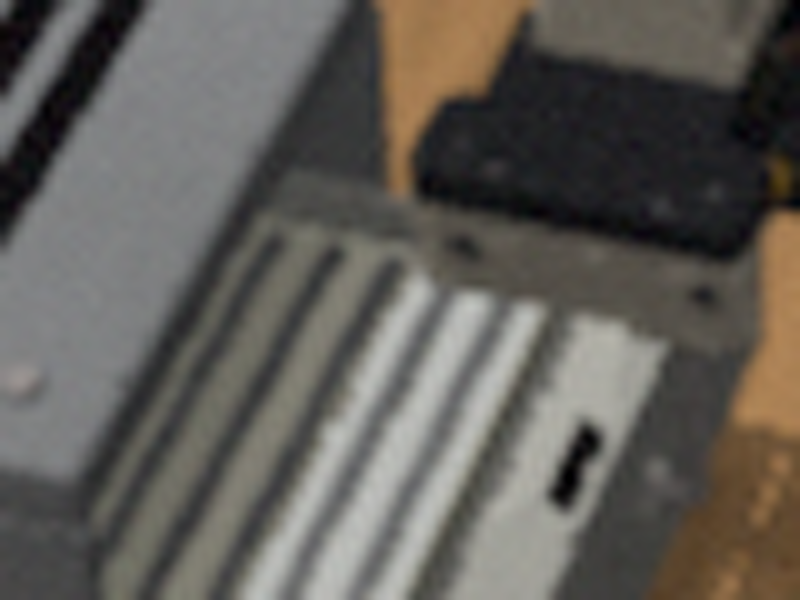

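```bash
python3 -m creep '{"jaw":[1,1,1,1,1,1,1,1,1,1],"translation":[[0,0,0.002],[0,0,0.003],[0,0,0.004],[0,0,0.004],[0,0,0.004],[0,0,0.004],[0,0,0.005],[0,0,0.006],[0,0,0.005],[0,0,0.003]],"roll":[0,0,0,0,0,0,0,0,0,0]}' 60
python3 -c "
from h import *
plan((.4565,.3147,.1894),11.47)
a=capture('side');crop(a,'pics/s21.png',210,145,330,235,6)
b=capture('top');crop(b,'pics/t21.png',210,120,350,225,5)"
```

```text
time_s: 25.45
tcp_pos: [0.4752, -0.0156, 0.1576]
eef_rot: [-121.1, 90.0, 53.5]
contact_force: [1.1, -0.0, -0.5]
gripper_width: 0.0238
t 25.45 tcp [ 0.4752 -0.0156  0.1576] F [ 1.1 -0.  -0.5] M [-0.12 -0.07 -0.02] w 0.0238 j [ 21.9   5.  -29.4  -0.  -55.5  62.6]
axes x [ 0.  0. -1.] y [-0.096 -0.995 -0.   ] z [-0.995  0.096 -0.   ] hookyaw(y=+y) -185.48
opt 0 roll rad 2.8457 shift before-turn axes [-0.0318 -0.327   0.0502] after-turn axes [-0.0318  0.3274  0.0473]
opt 180 roll rad -0.2959 shift before-turn axes [-0.0318 -0.327   0.0502] after-turn axes [-0.0318 -0.3274 -0.0473]
```

View pics/s21.png

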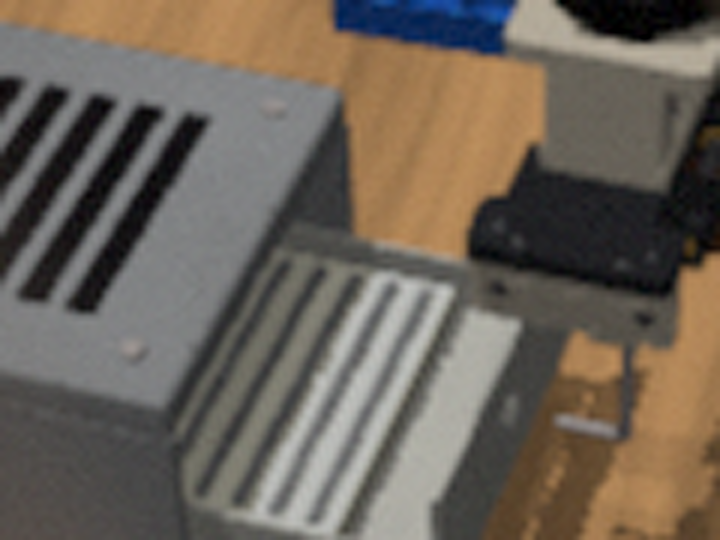

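View pics/t21.png

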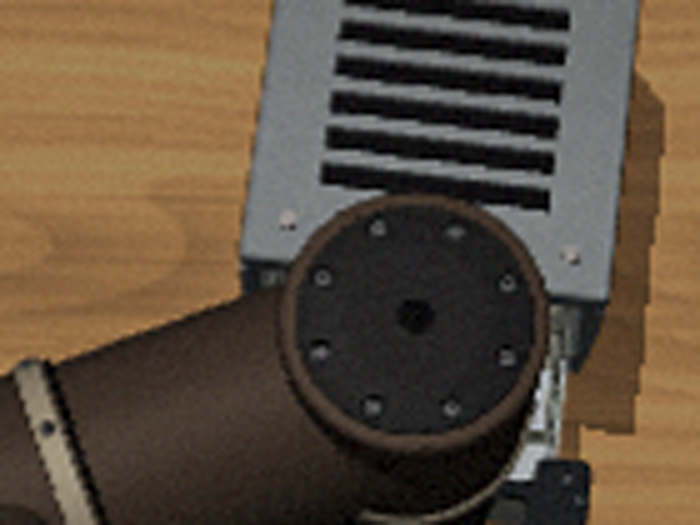

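```bash
python3 - <<'E'
from h import *
a=capture('side')['image'][:,:,::-1].copy();o=cv2.imread('pics/s17full.png')
g=lambda i:np.float32(cv2.cvtColor(i,cv2.COLOR_BGR2GRAY))
for (x0,y0,x1,y1) in((272,215,296,250),(255,200,290,235),(245,195,285,240),(180,180,230,230)):
    w=cv2.createHanningWindow((x1-x0,y1-y0),cv2.CV_32F)
    print(cv2.phaseCorrelate(g(o)[y0:y1,x0:x1],g(a)[y0:y1,x0:x1],w))
    t=g(a)[y0+3:y1-3,x0+3:x1-3]; r=cv2.matchTemplate(cv2.resize(g(o)[y0:y1,x0:x1],None,fx=8,fy=8,interpolation=cv2.INTER_CUBIC),cv2.resize(t,None,fx=8,fy=8,interpolation=cv2.INTER_CUBIC),cv2.TM_CCOEFF_NORMED)
    m=cv2.minMaxLoc(r);print(" now rel old",3-m[3][0]/8,3-m[3][1]/8,m[1])
c=capture('side'); R=np.array([.9954,-.0958,0]);H=np.array([.525,-.022,.083])
print("px per mm inward",(proj(c,H+R*.001)-proj(c,H)))
cv2.imwrite('pics/s22.png',a)
E
```

```text
((0.012842455987739143, 0.4160978890090199), 0.8325364951182295)
 now rel old 0.125 -0.25 0.9704737067222595
((0.17667124261422984, -0.026651799533315312), 0.850801960369687)
 now rel old 0.125 -0.25 0.9516153931617737
((0.03794778118777842, 0.6131829560079325), 0.8465062024858263)
 now rel old 0.0 0.0 0.9914398789405823
((-0.06535332673237093, -0.1518585768250773), 0.8336263864517212)
 now rel old 0.0 0.0 0.9969497919082642
px per mm inward [-0.37414896 -0.08230758]
```

```bash
python3 - <<'E'
from h import *
a=capture('side')
s=get_state();p=np.array(s['tcp_pos']);u=np.array([.9955,-.0957,0])
b=p+[0,0,-.0746]
print("pred end",proj(a,b+.031*u),"pred bend",proj(a,b),"1mm z",proj(a,b+[0,0,.001])-proj(a,b),proj(a,b+[0,.001,0])-proj(a,b))
crop(a,"pics/s23.png",280,185,340,225,12)
E
```

```text
pred end [302.63590297 214.74670667] pred bend [314.38584699 217.33342655] 1mm z [ 0.00864922 -0.27873657] [-0.07301902  0.27572761]
```

View pics/s23.png

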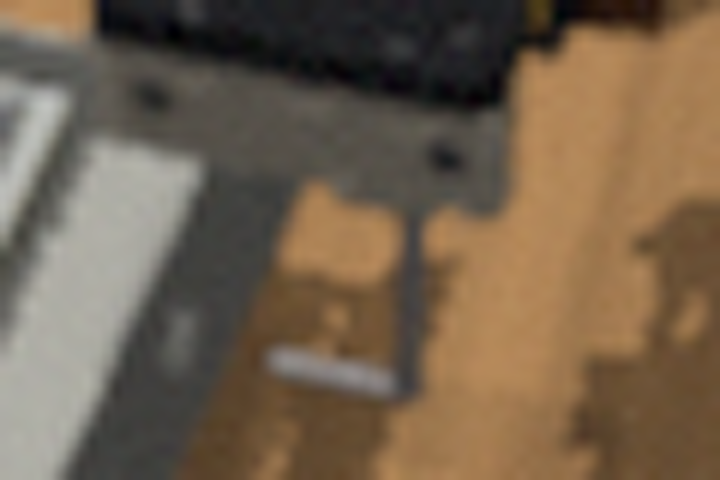

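```bash
python3 -m creep '{"jaw":[1,1,1,1,1,1,1,1,1,1],"translation":[[-0.004,0,0],[-0.006,0,0],[-0.006,0,0],[-0.006,0,0],[-0.006,0,0],[-0.004,0,0],[-0.002,0,0],[0,0,0],[0,0,0],[0,0,0]],"roll":[-0.04,-0.04,-0.04,-0.04,-0.04,-0.04,-0.036,-0.02,0,0]}' 60
python3 -m creep '{"jaw":[1,1,1,1,1,1,1,1,1,1],"translation":[[0,-0.015,-0.002],[0,-0.03,-0.004],[0,-0.04,-0.006],[0,-0.045,-0.007],[0,-0.045,-0.007],[0,-0.045,-0.006],[0,-0.045,-0.006],[0,-0.035,-0.005],[0,-0.02,-0.003],[0,-0.007,-0.001]],"roll":[0,0,0,0,0,0,0,0,0,0]}' 60
python3 -c "
from h import *
plan((.4566,.3148,.0896),11.47)"
```

```text
time_s: 26.7
tcp_pos: [0.4757, -0.0157, 0.1913]
eef_rot: [9.9, 90.0, -158.7]
contact_force: [-0.6, 0.4, -1.1]
gripper_width: 0.0238
time_s: 27.7
tcp_pos: [0.4566, 0.3159, 0.191]
eef_rot: [44.0, 90.0, -124.4]
contact_force: [-0.4, -0.8, -1.0]
gripper_width: 0.0238
t 27.7 tcp [0.4566 0.3159 0.191 ] F [-0.4 -0.8 -1. ] M [-0.11  0.02  0.02] w 0.0238 j [ 54.9  10.9 -17.5   0.  -61.6  46.7]
axes x [-0.    -0.001 -1.   ] y [ 0.2   -0.98   0.001] z [-0.98  -0.2    0.001] hookyaw(y=+y) -168.46
opt 0 roll rad -3.1403 shift before-turn axes [0.1014 0.001  0.0002] after-turn axes [ 1.014e-01 -1.000e-03 -1.000e-04]
opt 180 roll rad 0.0013 shift before-turn axes [0.1014 0.001  0.0002] after-turn axes [1.014e-01 1.000e-03 1.000e-04]
```

```bash
python3 -m creep '{"jaw":[1,1,1,1,1,1,1,1,1,1],"translation":[[0.005,0.001,0],[0.01,0,0],[0.012,0,0],[0.012,0,0],[0.012,0,0],[0.012,0,0],[0.012,0,0],[0.01,0,0],[0.005,0,0],[0,0,0]],"roll":[0,0,0,0,0,0,0,0,0,0]}' 60
python3 -c "
from h import *
plan((.4566,.3148,.0896),11.47)
a=capture('side');crop(a,'pics/s24.png',220,250,340,370,5)"
```

```text
time_s: 28.7
tcp_pos: [0.4567, 0.3129, 0.1006]
eef_rot: [42.4, 89.9, -126.2]
contact_force: [-0.1, -0.1, -0.4]
gripper_width: 0.024
t 28.7 tcp [0.4567 0.3129 0.1006] F [-0.1 -0.1 -0.4] M [-0.05  0.01  0.  ] w 0.024 j [ 54.7  15.9 -24.1  -0.  -50.   46.8]
axes x [-0.001 -0.001 -1.   ] y [ 0.199 -0.98   0.001] z [-0.98  -0.199  0.001] hookyaw(y=+y) -168.53
opt 0 roll rad -3.1416 shift before-turn axes [ 0.011  -0.0019 -0.0003] after-turn axes [0.011  0.0019 0.0003]
opt 180 roll rad 0.0 shift before-turn axes [ 0.011  -0.0019 -0.0003] after-turn axes [ 0.011  -0.0019 -0.0003]
```

View pics/s24.png

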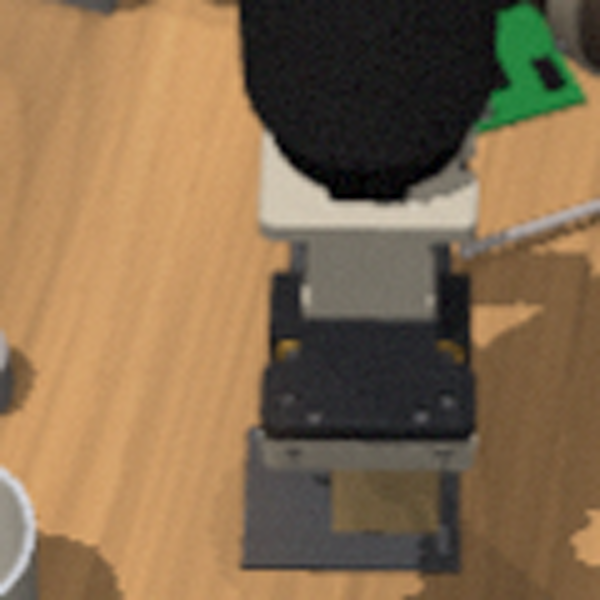

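Correct 1.5 mm laterally and lower the last 11 mm slowly.

```bash
python3 -m creep '{"jaw":[1,1,1,1,1,1,1,1,1,1],"translation":[[0.001,-0.001,0],[0.001,-0.0005,0],[0.0015,0,0],[0.0015,0,0],[0.0015,0,0],[0.0015,0,0],[0.001,0,0],[0.001,0,0],[0.0005,0,0],[0,0,0]],"roll":[0,0,0,0,0,0,0,0,0,0]}' 60
python3 -c "
from h import *
plan((.4566,.3148,.0896),11.47)"
```

```text
time_s: 29.75
tcp_pos: [0.4567, 0.3146, 0.091]
eef_rot: [40.8, 90.0, -127.7]
contact_force: [0.5, -0.2, -1.1]
gripper_width: 0.0238
t 29.75 tcp [0.4567 0.3146 0.091 ] F [ 0.5 -0.2 -1.1] M [-0.1  -0.02  0.02] w 0.0238 j [ 54.8  16.6 -24.7  -0.  -48.7  46.7]
axes x [-0. -0. -1.] y [ 0.199 -0.98   0.   ] z [-0.98  -0.199  0.   ] hookyaw(y=+y) -168.53
opt 0 roll rad 3.1416 shift before-turn axes [ 0.0014 -0.0002  0.0001] after-turn axes [ 0.0014  0.0002 -0.0001]
opt 180 roll rad -0.0 shift before-turn axes [ 0.0014 -0.0002  0.0001] after-turn axes [ 0.0014 -0.0002  0.0001]
```

```bash
python3 -m creep '{"jaw":[1,1,1,1,1,1,1,1,1,1],"translation":[[0.0005,0,0],[0.0005,0,0],[0.0003,0,0],[0.0003,0,0],[0,0,0],[0,0,0],[0,0,0],[0,0,0],[0,0,0],[0,0,0]],"roll":[0,0,0,0,0,0,0,0,0,0]}' 60
python3 -c "
from h import *
plan((.4566,.3148,.0896),11.47)"
```

```text
time_s: 30.75
tcp_pos: [0.4567, 0.3147, 0.0896]
eef_rot: [-144.9, 90.0, 46.6]
contact_force: [-0.9, 0.2, 1.5]
gripper_width: 0.0238
t 30.75 tcp [0.4567 0.3147 0.0896] F [-0.9  0.2  1.5] M [-0.25  0.33 -0.06] w 0.0238 j [ 54.8  16.7 -24.8   0.  -48.5  46.7]
axes x [ 0.  0. -1.] y [ 0.199 -0.98  -0.   ] z [-0.98  -0.199 -0.   ] hookyaw(y=+y) -168.53
opt 0 roll rad 3.1416 shift before-turn axes [-0.     -0.0001  0.0001] after-turn axes [-0.      0.0001 -0.0001]
opt 180 roll rad -0.0 shift before-turn axes [-0.     -0.0001  0.0001] after-turn axes [-0.     -0.0001  0.0001]
```

```bash
python3 -m creep '{"jaw":[0.45,0.35,0.25,0.1,-0.1,-0.3,-0.5,-0.7,-1,-1],"translation":[[0,0,0],[0,0,0],[0,0,0],[0,0,0],[0,0,0],[0,0,0],[0,0,0],[0,0,0],[0,0,0],[0,0,0]],"roll":[0,0,0,0,0,0,0,0,0,0]}' 20
python3 -c "
from h import *
plan((.4566,.3148,.0896),11.47)"
```

```text
time_s: 31.75
tcp_pos: [0.4567, 0.3147, 0.0895]
eef_rot: [93.5, 90.0, -75.1]
contact_force: [0.5, -0.1, 0.3]
gripper_width: 0.0823
t 31.75 tcp [0.4567 0.3147 0.0895] F [ 0.5 -0.1  0.3] M [-0.07 -0.03 -0.02] w 0.0823 j [ 54.8  16.7 -24.8   0.  -48.5  46.7]
axes x [ 0. -0. -1.] y [ 0.199 -0.98   0.   ] z [-0.98  -0.199 -0.   ] hookyaw(y=+y) -168.53
opt 0 roll rad -3.1415 shift before-turn axes [-0.0001 -0.0001  0.0001] after-turn axes [-0.0001  0.0001 -0.0001]
opt 180 roll rad 0.0 shift before-turn axes [-0.0001 -0.0001  0.0001] after-turn axes [-0.0001 -0.0001  0.0001]
```

Rise straight, then back off to the side and check with both cameras.

```bash
python3 -m creep '{"jaw":[-1,-1,-1,-1,-1,-1,-1,-1,-1,-1],"translation":[[-0.004,0,0],[-0.008,0,0],[-0.015,0,0],[-0.02,0,0],[-0.02,0,0],[-0.02,0,0],[-0.02,0,0],[-0.015,0,0],[-0.01,0,0],[0,0,0]],"roll":[0,0,0,0,0,0,0,0,0,0]}' 20
python3 -m creep '{"jaw":[-1,-1,-1,-1,-1,-1,-1,-1,-1,-1],"translation":[[0,-0.015,0.008],[0,-0.025,0.015],[0,-0.03,0.02],[0,-0.03,0.02],[0,-0.03,0.02],[0,-0.03,0.02],[0,-0.03,0.02],[0,-0.03,0.015],[0,-0.02,0.01],[0,0,0]],"roll":[0,0,0,0,0,0,0,0,0,0]}' 20
python3 -c "
from h import *
plan(None,0)
a=capture('side');b=capture('top')
cv2.imwrite('pics/s25.png',a['image'][:,:,::-1]);cv2.imwrite('pics/t25.png',b['image'][:,:,::-1])
crop(a,'pics/s26.png',220,270,340,360,6);crop(b,'pics/t26.png',230,80,350,220,4);crop(a,'pics/s27.png',150,140,310,255,5)"
```

```text
time_s: 32.75
tcp_pos: [0.4573, 0.3152, 0.2233]
eef_rot: [-142.9, 89.8, 48.6]
contact_force: [0.4, 1.2, -1.1]
gripper_width: 0.0876
time_s: 33.75
tcp_pos: [0.2624, 0.522, 0.2203]
eef_rot: [63.1, 89.9, -105.3]
contact_force: [-0.1, -0.2, 0.3]
gripper_width: 0.0874
t 33.75 tcp [0.2624 0.522  0.2203] F [-0.1 -0.2  0.3] M [-0.11  0.   -0.01] w 0.0874 j [ 82.5  12.3 -11.6  -0.  -66.1  19.1]
axes x [-0.    -0.001 -1.   ] y [ 0.201 -0.98   0.001] z [-0.98  -0.201  0.001] hookyaw(y=+y) -168.4
```

View pics/s25.png

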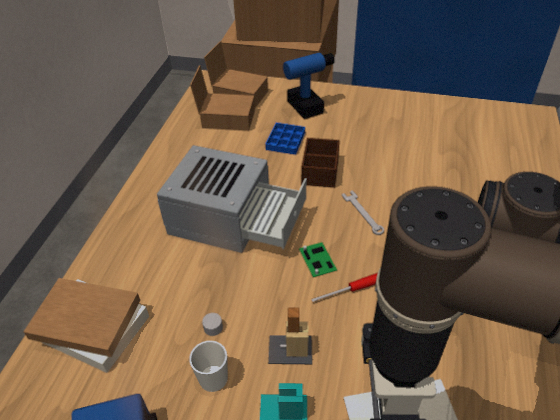

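View pics/t25.png

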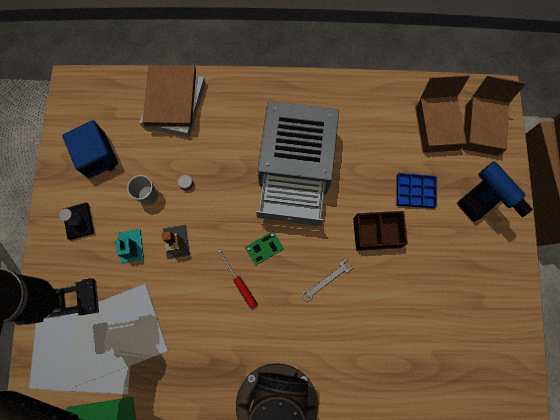

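View pics/s26.png

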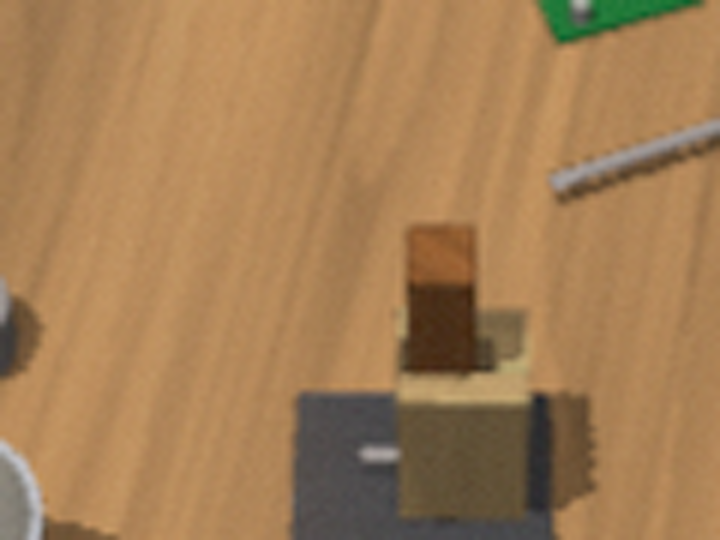

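View pics/t26.png

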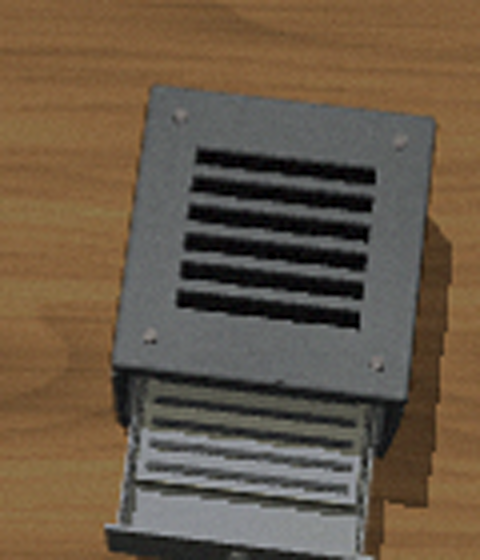

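View pics/s27.png

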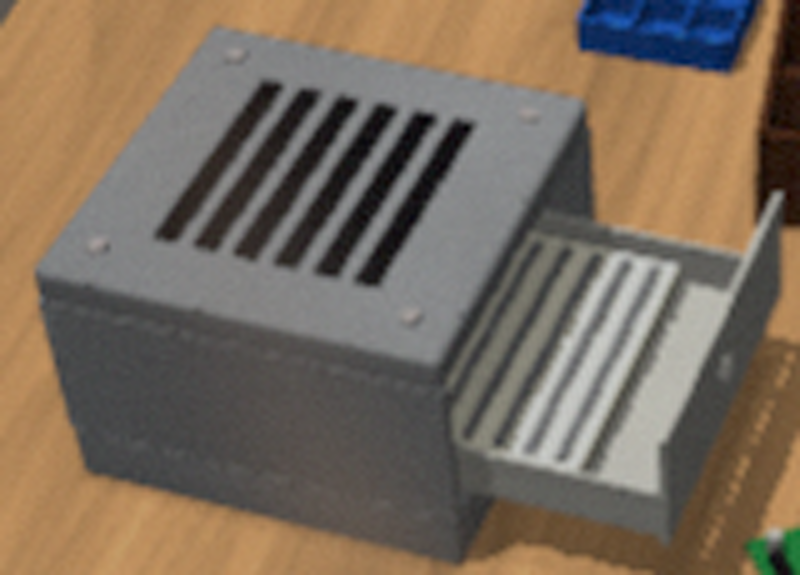

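```bash
python3 - <<'E'
from h import *
a=capture('side');b=capture('top')
A=lambda x,y:(x/5+150-.4,y/5+140-.4)
u=np.array([.9954,-.0958,0])
for n,old,new in(("near",(480,395),(663,443)),("far",(610,163),(781,193)),("hole",(553,328),(726,366))):
    z=.083 if n=="hole" else .12
    print(n,-(onz(a,A(*new),z)-onz(a,A(*old),z))@u)
H=tri(a,A(726,366),b,(230+238/4-.4,80+553/4-.4));print("hole",H)
E
```

```text
near 0.09509657928168622
far 0.09378257252595984
hole 0.09402964141541889
hole (array([ 0.52868233, -0.0242236 ,  0.08013801]), np.float64(0.0005321231780009364))
```

```bash
python3 -c "
from plant import *
print(close_job())"
```

```text
the job is handed in; nothing more can be done
None
```

I drew the tray out to its stop with the hook, hung the hook back upright in the grey fork stand, and let go. I handed the job in at about 34 s.

**How the tray was caught:** the moves only turn the tool about its vertical axis, so I could not lean the handle back as the text suggests. I pushed the tip through the hole with about 2 N, then turned the hook about 0.8 rad sideways so the tip lay behind the panel. Because of that I gripped the handle on its y faces, not the x faces, at 60 N. The tip's position in the camera view showed no turning in the grip.

**Last checks**
- **Tray:** at the stop the pull force rose from about 3 N to 8 N with no further tray movement. The pictures put the tray 94–95 mm out from where it started, and about 101 mm from shut. After unhooking, it had not moved back within about 0.5 mm.
- **Hook:** it stands upright and seated in its fork. It sits roughly 2 mm (0.6 pixel) from its first position in the side picture, within the fork's slack.
- **Bench:** the other things looked unmoved by eye, and the shutter had sprung shut. The gripper was open, away from everything, with almost no force on it.

**Disagreements:** my first estimate that the tray started 8.5 mm out was off; the pull and pictures point to about 5–6 mm. The cameras also read heights about 2–5 mm lower than the text (hole 80–81 mm, housing top about 145 mm).

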